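# Load the flask scanner and log the flasks

## Task

First clear the scanner: draw the red-capped flask out from under the low hood and lay it flat in the blue tray. Then slide every green-capped flask flat under the hood, one to a lane with its cap towards the open front, until it is fully home against the back stop. Once they are all in, press the tally counter's lever right down and let it come back up once for each green-capped flask, no more and no fewer, leaving the flasks home and the other things on the bench where they are.

Things in the scene. Friction and masses are not known exactly. Their poses are not given: they have to be found in the camera images.
- flask_a: flat culture flask, green cap, lying flat: clear body 62 x 50 (wide) x 25 mm high, round cap 24 mm dia., 22 long, its middle 48 mm behind the body's centre, 12.5 mm up, its end 59 mm behind. Origin: centre of body's underside; x away from cap, z up. 50-100 g. To load; starts on the bench. 2 or 3 of flask_a, _b, _c are present
- flask_b: flat culture flask, green cap, lying flat: clear body 62 x 50 (wide) x 25 mm high, round cap 24 mm dia., 22 long, its middle 48 mm behind the body's centre, 12.5 mm up, its end 59 mm behind. Origin: centre of body's underside; x away from cap, z up. 50-100 g. To load; starts on the bench. 2 or 3 of flask_a, _b, _c are present
- flask_c: flat culture flask, green cap, lying flat: clear body 62 x 50 (wide) x 25 mm high, round cap 24 mm dia., 22 long, its middle 48 mm behind the body's centre, 12.5 mm up, its end 59 mm behind. Origin: centre of body's underside; x away from cap, z up. 50-100 g. To load; starts on the bench. 2 or 3 of flask_a, _b, _c are present
- done_0: flat culture flask, red cap, lying flat: clear body 62 x 50 (wide) x 25 mm high, round cap 24 mm dia., 22 long, its middle 48 mm behind the body's centre, 12.5 mm up, its end 59 mm behind. Origin: centre of body's underside; x away from cap, z up. 50-100 g. Already scanned. Just one of done_0, _1, _2 is present, starting home in the lane of that number
- done_1: flat culture flask, red cap, lying flat: clear body 62 x 50 (wide) x 25 mm high, round cap 24 mm dia., 22 long, its middle 48 mm behind the body's centre, 12.5 mm up, its end 59 mm behind. Origin: centre of body's underside; x away from cap, z up. 50-100 g. Already scanned. Just one of done_0, _1, _2 is present, starting home in the lane of that number
- done_2: flat culture flask, red cap, lying flat: clear body 62 x 50 (wide) x 25 mm high, round cap 24 mm dia., 22 long, its middle 48 mm behind the body's centre, 12.5 mm up, its end 59 mm behind. Origin: centre of body's underside; x away from cap, z up. 50-100 g. Already scanned. Just one of done_0, _1, _2 is present, starting home in the lane of that number
- flask_a_cap (a point): middle of the cap of flask_a
- flask_b_cap (a point): middle of the cap of flask_b
- flask_c_cap (a point): middle of the cap of flask_c
- scanner: flask scanner, fixed: black deck 12 mm high (local x -0.110 to 0.200, y +-0.125), flat and open in front (the apron), a low white hood over its far part. Three lanes along local x, centred at local y -0.070, 0, 0.070, each with a blue stripe on the apron. Origin: on the bench; x points into the hood, z up
- hood_lip (a point): middle of the hood's front lower edge (scanner local 0.012, 0, 0.042). The hood's underside is 30 mm above the deck (a flask is 25 mm high), its top 58 mm above the bench back to local x 0.115, where a housing 100 mm high begins
- lane0 (a point): lane 0 at the foot of its grey back stop, on the deck (scanner local 0.070, -0.070, 0.012). A flask that is home touches the stop: its origin is then at local x 0.039, its body sticks 4 mm out of the hood, its cap is wholly outside
- lane1 (a point): the same for lane 1, the middle lane (local y 0); lane 2 is alike at local y 0.070. Under the hood each lane is 56 mm wide, between round-nosed ribs 10 mm high that start at local x 0.014; outermost are full-height side walls
- tray: shallow blue tray for scanned flasks, fixed, outside 150 (local x) x 140 (local y) x 18 mm high, walls 4 mm, floor 4 mm thick; room for one flask lying along local x, either way round. Origin: centre of its underside
- tally: mechanical tally counter, fixed: steel base and two grey cheeks 64 mm high around a white drum (60 mm dia., top 80 mm above the bench) on an axle along local y, 50 mm above the origin; the lever sticks out to local -x. Origin: underside, below the axle
- lever_knob (a point): top centre of the orange lever knob (28 mm dia.), 95 mm out from the axle towards the tally's local -x. At rest its top is about 92 mm above the bench; pressed right down about 27 mm. Over the stroke it swings in an arc about the axle, so local x goes from about -0.086 through -0.095 to -0.093.
- tally_lever (a joint): angle of the sprung lever: 0 at rest (up), 0.70 rad at its stop right down. The knob takes about 1.5 N at first, 4 N at the stop; it springs back when let go. The ratchet catches anew only if the lever comes back to within 0.05 rad of rest between strokes, and a stroke counts in full only if it goes to the stop
- tally_drum (a joint): angle of the ratchet drum, 0 at the start; each full stroke of the lever advances it 0.628 rad (one bar; ten bars round the rim, a red one on top at the start, which comes towards the lever). It cannot be turned back
- dish: bystander: closed round dish, 86 mm dia., 16 mm high, on the bench among the flasks. Origin: underside
- reagent: bystander: amber bottle, 60 mm dia., 130 mm high. Origin: underside
- jar: bystander: white-capped jar, 56 mm dia., 70 mm high. Origin: underside
- tipbox: bystander: orange box 75 x 110 x 50 mm. Origin: underside
- beaker: bystander: glass beaker, 70 mm dia., 90 mm high. Origin: underside
- marker: bystander: pen lying down, 14 mm thick, 120 mm long. Origin: underside of its middle

How it is judged:
By the outcome, as a careful person would: the job done as asked, in the order asked, and still so for the second after the job is handed in, with the robot touching nothing.
Of flask_a, flask_b, flask_c only 2 to 3 are there at a start; the rules pass over those that are not, and their reading is None.
Of done_0, done_1, done_2 only 1 to 1 are there at a start; the rules pass over those that are not, and their reading is None.
At some moment in a run one of flask_a, flask_b, flask_c may be knocked a few centimetres aside while the robot is not near it.
Once in a run the grip may slacken for a moment while it holds something.
It also fails if it takes over 210 s, if anything falls off the work surface, if the arm or the gripper's body presses on something with over 40 N, if the wrist force passes 120 N, or if a joint passes its speed limit or range.

## Robot

A 6-joint arm with a two-finger parallel gripper is mounted at the origin on the work surface. World frame = base frame: x ahead of the robot, y to its left, z up, the work surface at z = 0. Lengths are in m, angles in degrees, forces in N, time in s.
With the tool pointing down it reaches from about 0.325 to 0.775 m from the base axis. Payload 5.5 kg.
Tool frame: the origin (TCP) lies midway between the tips of the shut fingers; the grasp point (between the pads) lies 19 mm behind it (r.grasp_offset is the distance from the TCP to the grasp point, in m); x points along the fingers, y is the direction in which the jaws open and shut, and the axes are right-handed (so a half turn about x gives the same grasp; the last joint's range is limited). The gripper opens to 85 mm and grips with 20 to 120 N. Pads are 22 mm wide; open, the fingers measure 114 mm over their backs; the gripper's body (76 mm by 85 mm) begins 54 mm behind the grasp point. The pads swing forward as they close: fully open they stand 13 mm farther back than shut.
Start: joints at [-79.108, 5.22, 70.514, -0, 104.267, -3.249], TCP at [0.147, -0.582, 0.201] pointing down, gripper open.
Joint ranges: [-164.24, 164.24], [-49.07, 125.15], [9.68, 141.18], [-86.29, 266.29], [3.28, 154.24], [-151.56, 151.56]. Speed limits (degrees/s): [147.25, 147.25, 172.46, 180, 180, 180].

## Interface

Orientations are given as a 3x3 rotation matrix whose columns are the frame's x, y, z axes.
In Python, from cell import r gives the robot as it stands.
- The arm moves only by the tool carry_out, never from a script. Its argument "increments" is one flat list of numbers, 7 for each row, row after row: the opening in per cent of the stroke, from 0 (shut) to 100 (fully open), then the shift along the tool's x, y, z in m, then the turn, a rotation vector about the tool's x, y, z in rad. In form: [claw, x, y, z, ax, ay, az, claw, x, y, z, ax, ay, az, ...]. A call has 1 to 10 rows; each row shifts and turns the commanded pose from where the row before left it, along the tool's axes as they then stand; what a row does not reach is not made up. A row lasts 1/10 s, in which the tool goes at most 50 mm and 8.59 degrees, less where a joint would pass 70% of its speed; a pose out of reach is approached as far as the arm can. A call with a gripper value outside its range is refused whole. The fingers move at their own pace and stop on an object; the grip force is fixed at half the most. Time passes only in rows, so rows that do not move let the fingers close. It gives the time, the measured TCP pose, the force and the opening at its end, in the units of the state.
- r.sense(): the state, without advancing time (a new reading comes with each control period).
- r.grab_frame(name): name is "scene" or "top" or "wrist"; returns a dict with "frame" (420x560x3 uint8, red, green, blue), "camera_matrix" (3x3 intrinsics, pixels), "k1" (the pictures are not rectified: a ray, as slopes to the right and down, at radius r is drawn at 1 + k1 r^2 times it, then the intrinsics apply), "position" and "orientation" of the camera in the world. Camera axes: x right, y up, looking along -z (the intrinsics and any distortion apply to the point x, -y, -z); pixel columns grow to the right and rows downward; lengths in m; the calibration is good to about 2 mm. A picture is of the moment at which its call begins. There is no depth.
- r.close_job(): hands the job in, once; it reports no verdict.
The state is a dict: "t": time; "joints": joint angles; "qd": joint speeds; "joint_efforts": joint torques, N m; "eef_pos": TCP position; "eef_rot": TCP orientation; "contact_force": force on the tool from outside, world axes, zero at the start; "torque": the same for the moment, N m; "gripper_width": opening from 0.0 (shut) to 1.0 (fully open).
Only numpy, scipy, OpenCV 4.12 (cv2) and the standard library are available. Lean on these libraries where they do the work, as an engineer would, in place of code of your own. Each camera call takes 0.05 s, during which the arm holds its last target. There are 200 camera calls.

## Working session

There is one attempt and no reset: what is moved stays moved. The work goes in short steps, Python scripts to look and compute and a tool call to move; the robot and the scene stay as the last step left them, time stands still between calls to the robot, and variables do not carry over. Pictures are saved under pics/ and viewed, about 12 in all and at most 16, crops included, and the job is handed in when it is done.

Besides the shell and the picture viewer there is one more tool, called after "Call:" by a JSON object that holds its "name" and its "arguments". carry_out: Moves the arm, as the interface text tells. Its arguments: {"type":"object","properties":{"increments":{"type":"array"}},"required":["increments"]}

```bash
mkdir -p pics; ls; cat > h.py <<'E'
import numpy as np, cv2
from cell import r
def grab(n,save=None):
    f=r.grab_frame(n)
    if save: cv2.imwrite('pics/'+save,cv2.cvtColor(f['frame'],cv2.COLOR_RGB2BGR))
    return f
def ray(f,u,v):
    K=np.array(f['camera_matrix']);k=f['k1']
    d=np.array([(u-K[0,2])/K[0,0],(v-K[1,2])/K[1,1]]);s=d.copy()
    for _ in range(30): s=d/(1+k*(s@s))
    return np.array(f['position']),np.array(f['orientation'])@np.array([s[0],-s[1],-1])
def onz(f,u,v,z):
    p,d=ray(f,u,v); return p+d*(z-p[2])/d[2]
def proj(f,P):
    c=np.array(f['orientation']).T@(np.array(P)-f['position']); s=np.array([c[0],-c[1]])/-c[2]
    s=s*(1+f['k1']*(s@s)); K=np.array(f['camera_matrix']); return K[0,0]*s[0]+K[0,2],K[1,1]*s[1]+K[1,2]
def blobs(f,lo,hi,amin=40):
    h=cv2.cvtColor(f['frame'],cv2.COLOR_RGB2HSV); m=cv2.inRange(h,np.array(lo),np.array(hi))
    n,l,s,c=cv2.connectedComponentsWithStats(m)
    return [(int(s[i,4]),c[i].round(1),s[i,:4],np.argwhere(l==i)[:,::-1]) for i in range(1,n) if s[i,4]>=amin]
E
python3 - <<'E'
from h import *
for n in('top','scene','wrist'):
    f=grab(n,n+'0.png'); print(n,np.round(f['position'],3),np.round(f['orientation'],3).tolist(),np.round(f['camera_matrix'],1).tolist(),f['k1'])
print(r.sense())
a=[cv2.imread('pics/top0.png'),]
cv2.imwrite('pics/t1.png',cv2.resize(a[0],(800,600)))
E
```

```text
pics
top [0.451 0.04  1.299] [[0.001, 0.994, -0.11], [-1.0, 0.002, 0.005], [0.005, 0.11, 0.994]] [[442.6, 0.0, 276.7], [0.0, 442.6, 208.0], [0.0, 0.0, 1.0]] 0.011530882673543753
scene [1.034 0.674 0.753] [[-0.83, -0.36, 0.426], [0.558, -0.547, 0.624], [0.008, 0.755, 0.655]] [[393.9, 0.0, 277.1], [0.0, 393.9, 211.2], [0.0, 0.0, 1.0]] -0.09220539169365348
wrist [ 0.226 -0.563  0.373] [[0.245, 0.918, 0.31], [-0.969, 0.233, 0.077], [-0.002, -0.32, 0.948]] [[369.9, 0.0, 277.9], [0.0, 369.9, 212.5], [0.0, 0.0, 1.0]] -0.08324901048506853
{'t': 0.15, 'joints': array([-7.91077154e+01,  5.25492793e+00,  7.05666966e+01, -1.90183101e-05,
        1.04268819e+02, -3.24760113e+00]), 'qd': array([ 0.00289253, -0.03927502, -0.23058339, -0.00605524,  0.03885041,
        0.03297368]), 'joint_efforts': array([-1.33447361e-04, -4.59372962e+01, -4.18524563e+01, -1.31088464e-04,
        9.54553921e-03, -2.51689443e-05]), 'eef_pos': array([ 0.14653121, -0.58154943,  0.19998604]), 'eef_rot': array([[-2.98602493e-04,  2.44289803e-01, -9.69702224e-01],
       [ 1.55004366e-03, -9.69700989e-01, -2.44289969e-01],
       [-9.99998754e-01, -1.57602638e-03, -8.91047271e-05]]), 'contact_force': array([ 0.53279729,  0.12343922, -0.48722159]), 'torque': array([-0.05422089, -0.01519211,  0.00774153]), 'gripper_width': 1.0014288960255653}
```

View pics/t1.png

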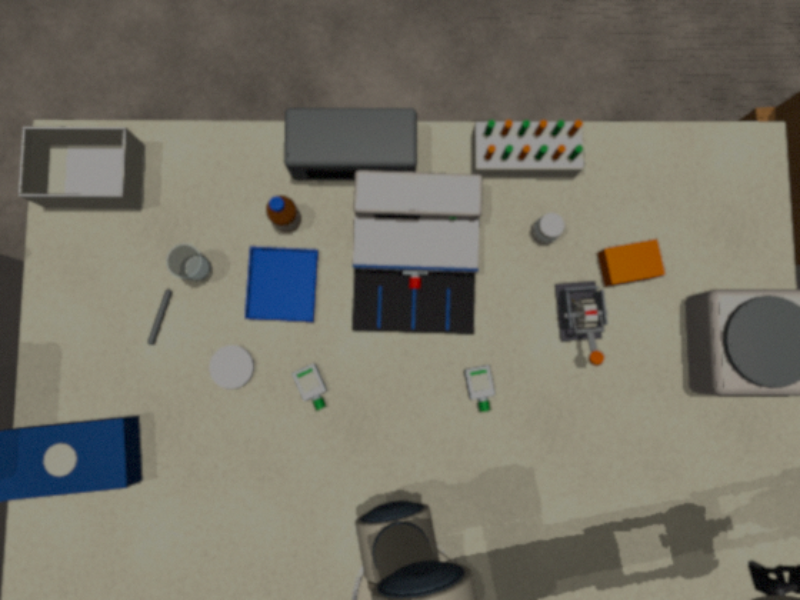

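View pics/scene0.png

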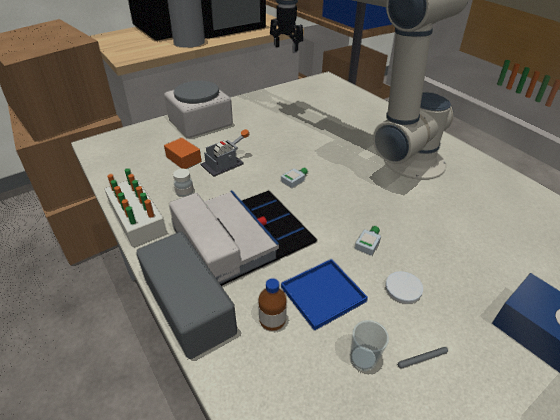

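The top view shows the red cap in the middle lane (415,282 at 1.43x), green flasks at (310,385) and (480,385), the tray at (282,284) and the knob at (597,357). The scene view agrees and shows no third green flask. Next I measure.

```bash
python3 - <<'E'
from h import *
T=grab('top');S=grab('scene')
cols=dict(green=((40,110,50),(85,255,255)),red=((0,170,110),(4,255,255)),orange=((5,190,120),(15,255,255)),blue=((100,130,40),(125,255,255)))
hz=dict(green=.0125,red=.0245,orange=.085,blue=.015)
for n,(lo,hi) in cols.items():
  for nm,f in(('top',T),('scene',S)):
    for a,c,b,p in blobs(f,lo,hi,12):
        R=cv2.minAreaRect(p.astype(np.float32)); q=cv2.boxPoints(R)
        P=onz(f,*c,hz[n])
        if not(.2<P[0]<.85 and -.7<P[1]<.6): continue
        print(n,nm,a,c,b.tolist(),P[:2].round(4), [onz(f,*x,.018 if a>800 else .012)[:2].round(4).tolist() for x in q] if n=='blue' else '')
h=cv2.imread('pics/top0.png')
cv2.imwrite('pics/c1.png',np.hstack([cv2.resize(h[165:300,190:350],None,fx=2.5,fy=2.5),cv2.resize(h[165:300,290:450],None,fx=2.5,fy=2.5)]))
E
```

```text
green top 13 [212.7 260.7] [209, 259, 9, 5] [0.441  0.2184] 
green top 13 [334.5 260.2] [330, 259, 9, 3] [ 0.4428 -0.133 ] 
green top 40 [223.1 282.2] [220, 279, 7, 8] [0.3798 0.1875] 
green top 44 [338.3 284. ] [335, 281, 8, 7] [ 0.375 -0.143] 
green scene 24 [304.  170.2] [301, 168, 6, 6] [ 0.3649 -0.1531] 
green scene 39 [375.  229.1] [371, 226, 8, 8] [0.3693 0.1788] 
green scene 18 [365.7 243. ] [360, 241, 12, 5] [0.4282 0.2038] 
red top 39 [290.1 197.5] [287, 195, 7, 6] [ 0.6235 -0.0048] 
red scene 37 [262.1 219.6] [258, 217, 8, 7] [ 0.6144 -0.0135] 
orange top 123 [456.1 179.1] [446, 168, 18, 24] [ 0.6677 -0.4642] 
orange top 62 [417.2 249.9] [413, 246, 9, 9] [ 0.4715 -0.3495] 
blue top 79 [193.4 142.5] [189, 138, 10, 10] [0.7887 0.281 ] [[0.8031, 0.295], [0.8032, 0.2682], [0.7759, 0.2677], [0.7758, 0.2943]]
blue top 2340 [196.7 198.7] [172, 173, 50, 52] [0.6208 0.2678] [[0.5513, 0.3386], [0.6975, 0.3351], [0.6906, 0.1961], [0.5444, 0.2013]]
blue top 18 [279.5 187. ] [271, 187, 18, 1] [0.6559 0.0259] [[0.6564, 0.0009], [0.6564, 0.0009], [0.6563, 0.0509], [0.6563, 0.0509]]
blue 
[... 527 characters left out ...]
0.0688]]
blue scene 283 [267.2 219.7] [231, 191, 73, 53] [ 0.5973 -0.0143] [[0.6343, -0.1782], [0.5229, -0.2385], [0.5296, 0.0644], [0.6247, 0.0988]]
blue scene 61 [278.  217.5] [267, 213, 23, 11] [ 0.567  -0.0054] [[0.6008, -0.0144], [0.5261, -0.0121], [0.5298, -0.002], [0.6038, -0.0045]]
blue scene 3360 [323.2 293.3] [281, 260, 86, 70] [0.6267 0.2707] [[0.696, 0.1924], [0.5044, 0.1882], [0.5545, 0.3445], [0.7225, 0.3365]]
blue scene 155 [272.  285.4] [266, 279, 13, 14] [0.7128 0.1857] [[0.7129, 0.1595], [0.6888, 0.1754], [0.7105, 0.2076], [0.7338, 0.1922]]
blue scene 90 [498.7 322.3] [493, 309, 16, 26] [0.3513 0.5581] [[0.3418, 0.5291], [0.3117, 0.5395], [0.3567, 0.5881], [0.3849, 0.5777]]
```

View pics/c1.png

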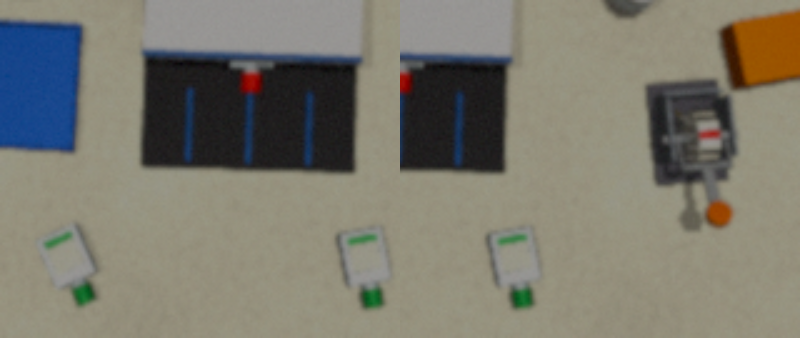

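Both views show tally, tray and scanner as expected, with two green flasks. I'll go above the scanner for a closer wrist view.

```bash
cat >> h.py <<'E'
def to(x=None,y=None,z=None,psi=None):
    "remaining shift in tool axes (m) and turn about tool x (rad) to a pointing-down pose; psi: world yaw (deg) of -tool z"
    s=r.sense();R=np.array(s['eef_rot']);p=np.array(s['eef_pos'])
    g=np.array([p[i] if v is None else v for i,v in enumerate((x,y,z))])
    cur=np.degrees(np.arctan2(-R[1,2],-R[0,2]))
    d=R.T@(g-p); a=0 if psi is None else -np.radians((psi-cur+180)%360-180)
    print('at',p.round(4),'psi %.2f'%cur,'shift',d.round(4),'turn %.4f'%a,'w %.3f'%s['gripper_width'],'F',np.round(s['contact_force'],1),'t %.1f'%s['t'])
E
python3 -c "
from h import *
to(.58,0,.2,-1.5)"
```

```text
at [ 0.1465 -0.5817  0.2003] psi 14.14 shift [ 0.0008 -0.4582 -0.5624] turn 0.2730 w 1.000 F [1.6 0.6 0.4] t 0.2
```

Call:
{"name": "carry_out", "arguments": {"increments": [50,0,-0.0286,-0.0352,0,0,0,50,0,-0.0286,-0.0352,0,0,0,50,0,-0.0286,-0.0352,0,0,0,50,0,-0.0286,-0.0352,0,0,0,50,0,-0.0286,-0.0352,0,0,0,50,0,-0.0286,-0.0352,0,0,0,50,0,-0.0286,-0.0352,0,0,0,50,0,-0.0286,-0.0352,0,0,0]}}

```text
t: 1.05
eef_pos: [0.3645, -0.2895, 0.201]
eef_rot: [[0.0, 0.244, -0.97], [-0.0, -0.97, -0.244], [-1.0, 0.0, -0.0]]
contact_force: [0.5, -0.3, -0.2]
gripper_width: 0.498
```

Call:
{"name": "carry_out", "arguments": {"increments": [50,0,-0.0286,-0.0352,0,0,0,50,0,-0.0286,-0.0352,0,0,0,50,0,-0.0286,-0.0352,0,0,0,50,0,-0.0286,-0.0352,0,0,0,50,0,-0.0286,-0.0352,0,0,0,50,0,-0.0286,-0.0352,0,0,0,50,0,-0.0286,-0.0352,0,0,0,50,0,-0.0286,-0.0352,0,0,0,50,0,0,0,0.137,0,0,50,0,0,0,0.136,0,0]}}

```text
t: 2.05
eef_pos: [0.5813, 0.0011, 0.1998]
eef_rot: [[-0.002, -0.029, -1.0], [0.0, -1.0, 0.029], [-1.0, -0.0, 0.002]]
contact_force: [0.1, -0.5, -0.0]
gripper_width: 0.5
```

```bash
python3 - <<'E'
from h import *
to(.58,0,.2,-1.5)
W=grab('wrist','w1.png')
for n,lo,hi,z in(('green',(40,110,50),(85,255,255),.0125),('red',(0,170,110),(4,255,255),.0245),('blue',(100,130,40),(125,255,255),.012)):
    for a,c,b,p in blobs(W,lo,hi,60):
        P=onz(W,*c,z); print(n,a,c,b.tolist(),P[:2].round(4))
        if n=='blue':
            q=cv2.boxPoints(cv2.minAreaRect(p.astype(np.float32))); print([onz(W,*x,.012)[:2].round(4).tolist() for x in q])
E
```

```text
at [0.5813 0.0011 0.1998] psi -1.66 shift [-0.0002  0.0011  0.0013] turn -0.0028 w 0.500 F [ 0.1 -0.5 -0. ] t 2.0
red 62 [284.8 144.4] [278, 138, 16, 10] [ 0.6121 -0.0076]
blue 12389 [ 42.4 140.6] [0, 66, 92, 148] [0.6234 0.2354]
[[0.5484, 0.3033], [0.6977, 0.2657], [0.6907, 0.1724], [0.5455, 0.198]]
blue 299 [172.9 107.1] [138, 105, 73, 5] [0.6492 0.0979]
[[0.6527, 0.1315], [0.6498, 0.0622], [0.6461, 0.0625], [0.649, 0.132]]
blue 155 [214.  153.8] [211, 141, 7, 27] [0.6031 0.062 ]
[[0.6157, 0.0645], [0.6159, 0.059], [0.5899, 0.0594], [0.5897, 0.065]]
blue 347 [355.  174.8] [351, 143, 10, 67] [ 0.5782 -0.0773]
[[0.5426, -0.0728], [0.6102, -0.0761], [0.6096, -0.0816], [0.5419, -0.0786]]
blue 111 [285.2 158.6] [282, 149, 7, 22] [ 0.5963 -0.0078]
[[0.5853, -0.0042], [0.6061, -0.0059], [0.6057, -0.011], [0.5848, -0.0095]]
```

View pics/w1.png

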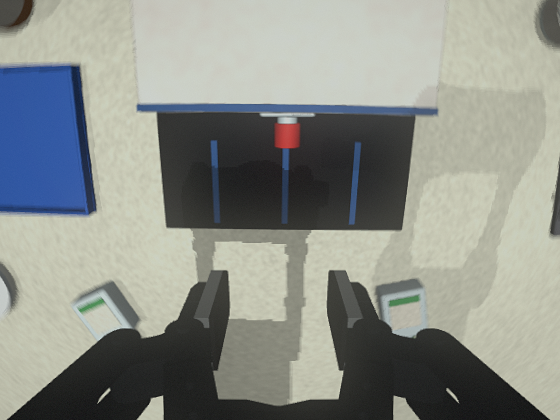

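The wrist view shows the cap at (287,135), the apron's front corners at (166,229) and (402,229), and stripe ends at (214,141), (217,222), (358,142) and (352,223).

```bash
python3 - <<'E'
from h import *
W=grab('wrist');T=grab('top')
for nm,u,v,z in(('LF',166,229,.012),('RF',402,229,.012),('s2a',214,141,.012),('s2b',217,222,.012),('s1b',285,222,.012),('s0a',358,142,.012),('s0b',352,223,.012),('lipL',138,108,.045),('lipR',437,113,.045),('cap top',287,134,.036),('capL',275,135,.0245),('capR',299.5,135,.0245),('capend bot',287,148,.03)):
    print(nm,onz(W,u,v,z)[:2].round(4))
for nm,u,v in(('LF',190+143/2.5,165+165/2.5),('RF',190+353/2.5,165+171/2.5)): print('top',nm,onz(T,u,v,.012)[:2].round(4))
g=cv2.cvtColor(W['frame'],cv2.COLOR_RGB2HSV)
m=((g[...,0]<6)|(g[...,0]>174))&(g[...,1]>150)&(g[...,2]>40); m=m[100:170,250:330]
ys,xs=np.nonzero(m);print('red bbox',xs.min()+250,xs.max()+250,ys.min()+100,ys.max()+100,len(xs),xs.mean()+250)
E
```

```text
LF [0.5262 0.1193]
RF [ 0.5172 -0.13  ]
s2a [0.616  0.0601]
s2b [0.5321 0.0645]
s1b [ 0.5296 -0.0064]
s0a [ 0.6101 -0.0801]
s0b [ 0.526  -0.0764]
lipL [0.6519 0.1185]
lipR [ 0.6386 -0.1426]
cap top [ 0.6229 -0.0106]
capL [6.21e-01 4.00e-04]
capR [ 0.6202 -0.0224]
capend bot [ 0.6093 -0.0103]
top LF [0.5268 0.1197]
top RF [ 0.5201 -0.1245]
red bbox 273 297 124 147 545 285.2844036697248
```

Scanner fit: origin ≈ (0.6316, -0.0104), yaw ≈ -2.6°. The cap centre is predicted at (0.6226, -0.010) and measured at (0.6229, -0.0105). Going to grip the cap.

```bash
python3 -c "
from h import *
to(.622,-.0103,.015,-2.6)"
```

```text
at [ 5.809e-01 -4.000e-04  2.006e-01] psi -1.32 shift [ 0.1856  0.009  -0.0414] turn 0.0224 w 0.498 F [ 0.4 -0.3  0. ] t 2.2
```

Call:
{"name": "carry_out", "arguments": {"increments": [50,0,0.0097,-0.0412,0.019,0,0,50,0.045,0,0,0,0,0,50,0.045,0,0,0,0,0,50,0.04,0,0,0,0,0,50,0.025,0,0,0,0,0,50,0,0,0,0,0,0]}}

```text
t: 2.8
eef_pos: [0.6186, -0.0115, 0.0404]
eef_rot: [[-0.009, -0.043, -0.999], [0.001, -0.999, 0.043], [-1.0, -0.0, 0.009]]
contact_force: [-0.7, -0.1, -0.5]
gripper_width: 0.504
```

```bash
python3 - <<'E'
from h import *
for i in range(4): to(.622,-.0103,.015,-2.6); W=grab('wrist','w2.png')
E
```

```text
at [ 0.6186 -0.0115  0.0404] psi -2.45 shift [ 0.0254 -0.0014 -0.0036] turn 0.0026 w 0.504 F [-0.7 -0.1 -0.5] t 2.8
at [ 0.6203 -0.0116  0.0439] psi -2.49 shift [ 0.0289 -0.0014 -0.0018] turn 0.0020 w 0.497 F [-0.4  0.3 -0.5] t 2.9
at [ 0.6219 -0.0117  0.0466] psi -2.51 shift [ 0.0316 -0.0014 -0.0001] turn 0.0015 w 0.501 F [0.3 0.4 0.5] t 2.9
at [ 0.6229 -0.0116  0.0482] psi -2.53 shift [ 0.0332 -0.0013  0.001 ] turn 0.0012 w 0.498 F [0.2 0.3 1.1] t 3.0
```

View pics/w2.png

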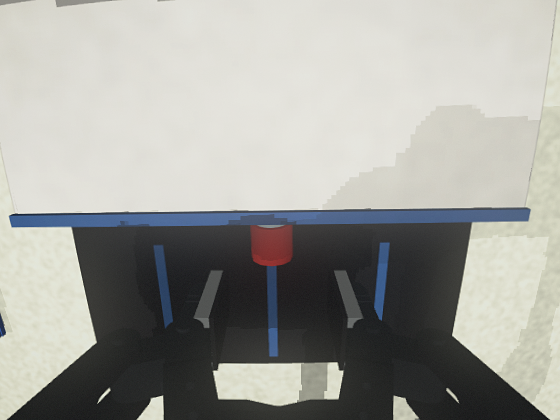

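The wrist view shows the cap at about (271,245) between the opened fingers (215 and 345).

```bash
python3 - <<'E'
from h import *
W=grab('wrist')
print([onz(W,u,v,.0245)[:2].round(4) for u,v in((251,245),(292,245),(271.5,245))],onz(W,271,225,.0365),onz(W,272,266,.0245))
print('stripes',[onz(W,u,v,.012)[:2].round(4) for u,v in((158,245),(167,325),(272,355),(384,243),(379,322))])
s=r.sense();R=s['eef_rot'];print(np.degrees(np.arccos(-R[2,0])))
to(.622,-.0103,.015,-2.6)
E
```

```text
[array([0.6188, 0.0029]), array([ 0.6178, -0.0209]), array([ 0.6183, -0.009 ])] [ 0.63514443 -0.00974188  0.0365    ] [ 0.60473234 -0.00861732  0.0245    ]
stripes [array([0.6158, 0.0624]), array([0.5567, 0.0654]), array([ 0.5293, -0.0047]), array([ 0.6111, -0.0785]), array([ 0.553 , -0.0783])]
0.2770363942974632
at [ 0.6234 -0.0115  0.0491] psi -2.55 shift [ 0.0341 -0.0011  0.0017] turn 0.0009 w 0.499 F [1.2 0.3 0.8] t 3.0
```

Call:
{"name": "carry_out", "arguments": {"increments": [50,0.01,-0.002,0.0015,0,0,0,50,0.014,0,0,0,0,0,50,0.009,0,0,0,0,0,50,0,0,0,0,0,0,50,0,0,0,0,0,0,50,0,0,0,0,0,0]}}

```text
t: 3.65
eef_pos: [0.6207, -0.0093, 0.0132]
eef_rot: [[0.001, -0.045, -0.999], [-0.0, -0.999, 0.045], [-1.0, 0.0, -0.001]]
contact_force: [0.1, -0.1, 0.6]
gripper_width: 0.5
```

Call:
{"name": "carry_out", "arguments": {"increments": [15,0,0,0,0,0,0,15,0,0,0,0,0,0,15,0,0,0,0,0,0,15,0,0,0,0,0,0,15,0,0,0,0,0,0,15,0,0,0,0,0,0]}}

```text
t: 4.25
eef_pos: [0.6204, -0.0092, 0.0129]
eef_rot: [[0.0, -0.045, -0.999], [-0.0, -0.999, 0.045], [-1.0, 0.0, -0.0]]
contact_force: [0.1, 0.1, -1.0]
gripper_width: 0.153
```

```bash
python3 - <<'E'
from h import *
W=grab('wrist','w3.png'); to(.622,-.0103,.015,-2.6)
E
```

```text
at [ 0.6204 -0.0092  0.0129] psi -2.59 shift [-0.0021  0.001  -0.0016] turn 0.0002 w 0.150 F [ 0.4  0.3 -0.4] t 4.3
```

View pics/w3.png

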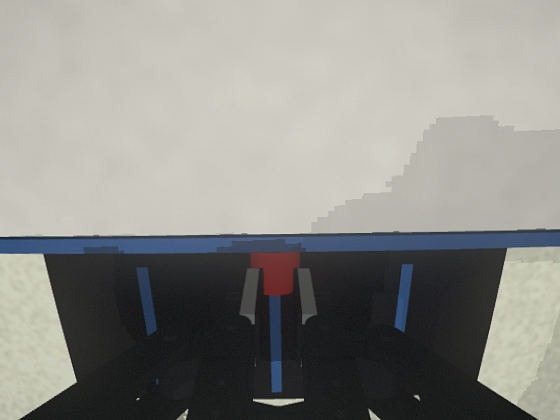

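The pads straddle the cap at (254..304, 270) and the reading equals the 15 % command. Closing fully to see where the fingers stop.

Call:
{"name": "carry_out", "arguments": {"increments": [0,0,0,0,0,0,0,0,0,0,0,0,0,0,0,0,0,0,0,0,0,0,0,0,0,0,0,0]}}

```text
t: 4.7
eef_pos: [0.6205, -0.0092, 0.0129]
eef_rot: [[0.0, -0.045, -0.999], [0.0, -0.999, 0.045], [-1.0, -0.0, -0.0]]
contact_force: [0.7, 0.1, -0.7]
gripper_width: 0.001
```

```bash
python3 - <<'E'
from h import *
W=grab('wrist','w4.png'); to(.622,-.0103,.015,-2.6)
E
```

```text
at [ 0.6204 -0.0092  0.0129] psi -2.59 shift [-0.0021  0.001  -0.0016] turn 0.0002 w -0.001 F [-0.4  0.1 -0.1] t 4.8
```

View pics/w4.png

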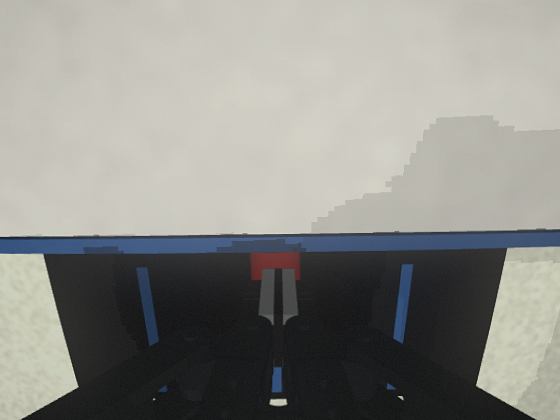

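The fingers have shut with the red cap still visible on both sides of them (249..300, 252..280), so they didn't hold it. I'll check the geometry.

```bash
python3 - <<'E'
from h import *
W=grab('wrist'); s=r.sense();R=s['eef_rot'];p=s['eef_pos']
print('cam',W['position'].round(4),'tilt',W['orientation'][:,2].round(3)); print('R',R.round(3))
for o in((0,0,0),(-.019,0,0),(-.0,0,.011),(0,0,-.011),(-.038,0,0)): print(o,np.round(proj(W,p+R@np.array(o)),1))
for z in(.0245,.03,.0365): print(z,onz(W,275,280,z).round(4),onz(W,275,254,z).round(4),onz(W,249,265,z).round(4),onz(W,300,265,z).round(4))
S=grab('scene');h=cv2.cvtColor(S['frame'],cv2.COLOR_RGB2BGR)
cv2.imwrite('pics/s2.png',cv2.resize(h[130:290,170:380],None,fx=3.5,fy=3.5,interpolation=cv2.INTER_CUBIC))
E
```

```text
cam [ 0.7018 -0.0142  0.1863] tilt [ 0.319 -0.014  0.948]
R [[-0.    -0.045 -0.999]
 [-0.    -0.999  0.045]
 [-1.     0.     0.   ]]
(0, 0, 0) [275.3 254.8]
(-0.019, 0, 0) [275.  272.2]
(-0.0, 0, 0.011) [275.3 273.8]
(0, 0, -0.011) [275.2 235. ]
(-0.038, 0, 0) [274.6 293.5]
0.0245 [ 0.6122 -0.0088  0.0245] [ 0.6263 -0.0094  0.0245] [0.621  0.0035 0.0245] [ 0.6199 -0.0213  0.0245]
0.03 [ 0.6153 -0.009   0.03  ] [ 0.6289 -0.0096  0.03  ] [0.6237 0.0029 0.03  ] [ 0.6227 -0.0211  0.03  ]
0.0365 [ 0.6189 -0.0092  0.0365] [ 0.6319 -0.0098  0.0365] [0.627  0.0021 0.0365] [ 0.626  -0.0208  0.0365]
```

View pics/s2.png

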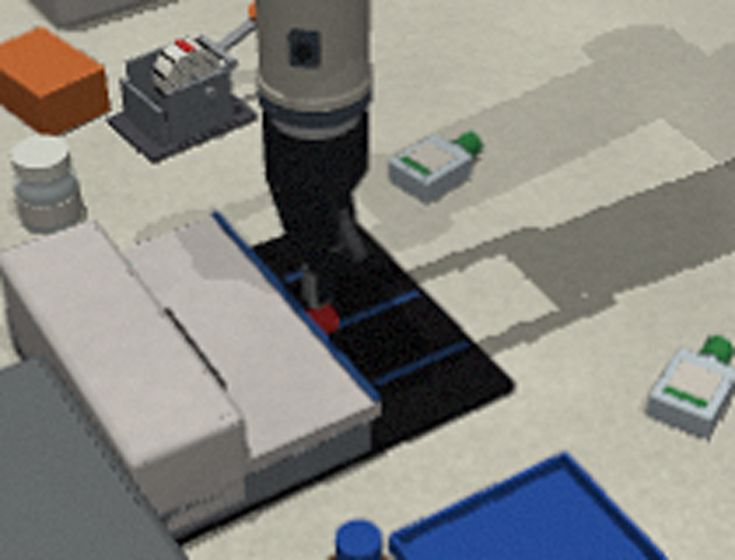

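```bash
python3 - <<'E'
from h import *
print(r.grasp_offset,[a for a in dir(r) if a[0]!='_'])
S=grab('scene');p=r.sense()['eef_pos']
for x in(.609,.6205,.631):
  for z in(.013,.025,.037): print(x,z,(np.array(proj(S,[x,p[1],z]))-[170,130])*3.5)
print('cap', (np.array(proj(S,[.6215,-.009,.0245]))-[170,130])*3.5,'cap rear',(np.array(proj(S,[.6105,-.009,.0245]))-[170,130])*3.5)
h=S['frame'];g=cv2.cvtColor(h,cv2.COLOR_RGB2HSV)
for v in range(200,226): print(v,' '.join('%3d/%3d/%3d'%tuple(h[v,u]) for u in range(252,270,2)))
E
```

```text
0.0187 ['PlanningError', 'close_job', 'grab_frame', 'grasp_offset', 'sense']
0.609 0.013 [331.31276599 324.90998353]
0.609 0.025 [331.12236553 313.67867424]
0.609 0.037 [330.92972015 302.2821664 ]
0.6205 0.013 [319.01475984 330.34044782]
0.6205 0.025 [318.73312958 319.09908027]
0.6205 0.037 [318.44805065 307.69142649]
0.631 0.013 [307.69182609 335.34001615]
0.631 0.025 [307.32537859 324.08991822]
0.631 0.037 [306.95435036 312.67254271]
cap [317.79545012 320.18510317] cap rear [329.65450769 314.99380552]
200  21/ 16/ 21  10/ 13/ 19  10/  4/ 14  15/ 14/ 16   8/ 16/ 14  18/ 23/ 22  16/ 19/ 20  34/ 37/ 38  28/ 30/ 33
201  14/ 20/ 19  25/ 29/ 26  19/ 21/ 21   9/ 11/ 13  21/ 22/ 24   7/ 15/ 15  32/ 31/ 35  44/ 46/ 47  23/ 23/ 27
202  17/ 10/ 16  17/ 17/ 20  18/ 13/ 19  21/ 20/ 22  24/ 24/ 21  19/ 20/ 21  13/  8/ 12  30/ 28/ 32  20/ 19/ 21
203  16/ 21/ 17  22/ 24/ 23  18/ 17/ 19  19/ 17/ 19   5/ 14/ 12   6/ 11/ 15  15/ 18/ 15  14/ 16/ 17  23/ 19/ 24
204  18/  9/ 14  13/ 18/ 15  13/ 15/ 17  14/ 18/ 16  14/ 16/ 15   8/ 10/  8  18/ 22/ 21  21/ 20/ 19  19/ 21/ 19
205   7/  6/  6  17/ 18/ 15  36
[... 1620 characters left out ...]
/ 21  32/ 11/ 14  13/ 14/ 15
220 185/180/174 169/165/158  26/ 56/ 99  65/ 46/ 78 100/ 18/ 17 100/ 19/ 16 102/ 26/ 21  69/  9/ 11  13/ 19/ 21
221 182/178/171 189/183/177  89/ 93/108  43/ 65/108 102/ 27/ 28 103/ 26/ 24 100/ 21/ 21 103/ 24/ 28  25/ 36/ 57
222 182/178/172 186/181/176 173/167/161  31/ 65/111  75/ 46/ 71 103/ 22/ 18  98/ 19/ 15  94/ 33/ 49  23/ 41/ 71
223 186/179/174 182/178/172 190/183/176  63/ 76/101  38/ 62/104  94/ 23/ 27  97/ 22/ 20  78/ 30/ 41  15/ 23/ 27
224 183/177/172 184/181/175 185/178/172 139/138/139  32/ 63/111  69/ 42/ 67  81/ 20/ 22  25/  0/  5  13/ 11/ 11
225 184/179/174 185/179/173 183/178/171 175/170/165  40/ 59/ 92  48/ 63/107  32/ 12/ 15   6/ 11/  6  15/ 15/ 18
```

By both views the shut fingertips ended at about the cap's top (z≈0.037), although the TCP reads 0.013. So the tips may stand higher than the TCP reading. I'll open and feel downward in small steps.

Call:
{"name": "carry_out", "arguments": {"increments": [50,0,0,0,0,0,0,50,0,0,0,0,0,0,50,0,0,0,0,0,0,50,0,0,0,0,0,0,50,0.004,0,0,0,0,0,50,0.002,0,0,0,0,0,50,0,0,0,0,0,0]}}

```text
t: 5.6
eef_pos: [0.62, -0.0092, 0.0061]
eef_rot: [[-0.001, -0.045, -0.999], [0.0, -0.999, 0.045], [-1.0, -0.0, 0.001]]
contact_force: [-0.2, 0.4, -0.5]
gripper_width: 0.498
```

```bash
python3 - <<'E'
from h import *
W=grab('wrist','w5.png'); to(.622,-.0103,.015,-2.6)
f=grab('top')
h=cv2.imread('pics/w5.png')
cv2.imwrite('pics/w5c.png',cv2.resize(h[200:420,140:420],None,fx=2.5,fy=2.5))
E
```

```text
at [ 0.6202 -0.0092  0.0064] psi -2.59 shift [-0.0086  0.001  -0.0019] turn 0.0002 w 0.501 F [-0.2 -0.9 -0.5] t 5.7
```

View pics/w5c.png

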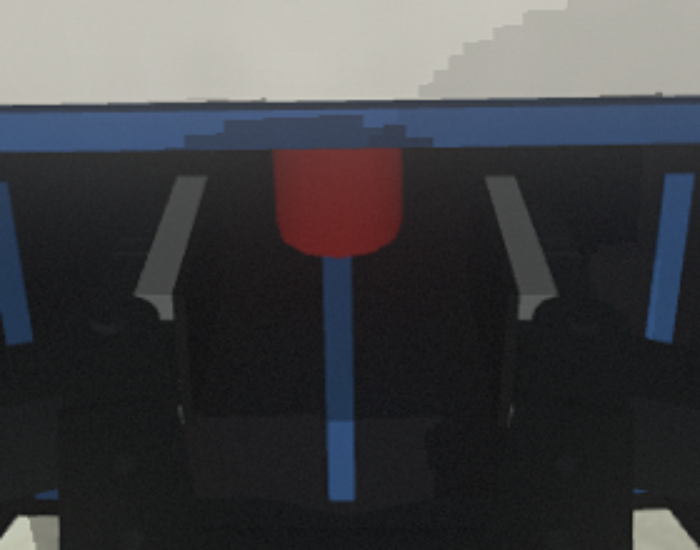

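Fingertips at crop (192,178) and (502,178), with the cap between them rimmed at (338,255). TCP is 6 mm below deck level and there is no contact, so the tips do stand higher. I'll feel further down.

Call:
{"name": "carry_out", "arguments": {"increments": [50,0.004,0,0,0,0,0,50,0.002,0,0,0,0,0,50,0,0,0,0,0,0,50,0,0,0,0,0,0]}}

```text
t: 6.1
eef_pos: [0.6203, -0.0092, 0.0007]
eef_rot: [[-0.0, -0.045, -0.999], [0.0, -0.999, 0.045], [-1.0, -0.0, 0.0]]
contact_force: [0.1, 0.3, -0.8]
gripper_width: 0.503
```

Call:
{"name": "carry_out", "arguments": {"increments": [0,0,0,0,0,0,0,0,0,0,0,0,0,0,0,0,0,0,0,0,0,0,0,0,0,0,0,0,0,0,0,0,0,0,0,0,0,0,0,0,0,0]}}

```text
t: 6.7
eef_pos: [0.6227, -0.0092, 0.0055]
eef_rot: [[0.006, -0.045, -0.999], [-0.0, -0.999, 0.045], [-1.0, -0.0, -0.006]]
contact_force: [-2.3, 1.2, 14.8]
gripper_width: 0.002
```

Shutting pressed the tips onto the cap's top (15 N up), which confirms they stand roughly 30 mm above the reported TCP. I'll open and go lower, feeling for the deck.

Call:
{"name": "carry_out", "arguments": {"increments": [50,0,0,0,0,0,0,50,0,0,0,0,0,0,50,0,0,0,0,0,0,50,0,0,0,0,0,0,50,0.004,0,0,0,0,0,50,0.004,0,0,0,0,0,50,0.002,0,0,0,0,0,50,0,0,0,0,0,0,50,0,0,0,0,0,0]}}

```text
t: 7.6
eef_pos: [0.6204, -0.0092, -0.0093]
eef_rot: [[-0.0, -0.045, -0.999], [0.0, -0.999, 0.045], [-1.0, 0.0, 0.0]]
contact_force: [0.4, 0.5, 0.1]
gripper_width: 0.496
```

Call:
{"name": "carry_out", "arguments": {"increments": [25,0,0,0,0,0,0,25,0,0,0,0,0,0,25,0,0,0,0,0,0,25,0,0,0,0,0,0]}}

```text
t: 8.0
eef_pos: [0.6207, -0.0092, -0.0087]
eef_rot: [[0.001, -0.045, -0.999], [0.0, -0.999, 0.045], [-1.0, -0.0, -0.001]]
contact_force: [-1.1, 0.5, 0.3]
gripper_width: 0.26
```

Call:
{"name": "carry_out", "arguments": {"increments": [10,0,0,0,0,0,0,10,0,0,0,0,0,0,10,0,0,0,0,0,0,10,0,0,0,0,0,0]}}

```text
t: 8.4
eef_pos: [0.6206, -0.0092, -0.0087]
eef_rot: [[0.0, -0.045, -0.999], [0.0, -0.999, 0.045], [-1.0, -0.0, -0.0]]
contact_force: [-1.8, -0.1, 6.0]
gripper_width: 0.254
```

```bash
python3 - <<'E'
from h import *
W=grab('wrist','w6.png'); to(.622,-.0103,.015,-2.6)
h=cv2.imread('pics/w6.png')
cv2.imwrite('pics/w6c.png',cv2.resize(h[200:420,140:420],None,fx=2.5,fy=2.5))
E
```

```text
at [ 0.6206 -0.0092 -0.0087] psi -2.59 shift [-0.0237  0.0011 -0.0014] turn 0.0002 w 0.248 F [-1.8 -0.7  4.8] t 8.4
```

View pics/w6c.png

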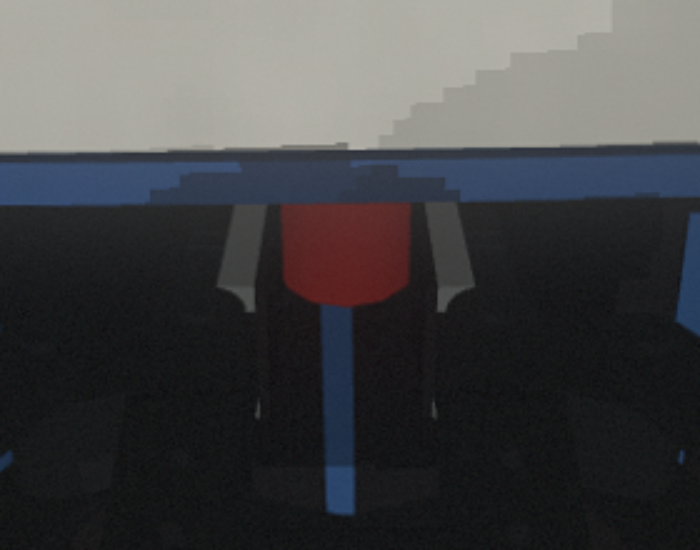

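The fingers now hold the cap (stopped at 0.25 with 10 % commanded), a little high. I'll regrip 5 mm lower.

Call:
{"name": "carry_out", "arguments": {"increments": [45,0,0,0,0,0,0,45,0,0,0,0,0,0,45,0,0,0,0,0,0,45,0.003,0,0,0,0,0,45,0.003,0,0,0,0,0,45,0,0,0,0,0,0,45,0,0,0,0,0,0]}}

```text
t: 9.15
eef_pos: [0.6202, -0.0092, -0.0155]
eef_rot: [[-0.001, -0.045, -0.999], [0.0, -0.999, 0.045], [-1.0, -0.0, 0.001]]
contact_force: [0.8, 0.4, -0.0]
gripper_width: 0.45
```

Call:
{"name": "carry_out", "arguments": {"increments": [10,0,0,0,0,0,0,10,0,0,0,0,0,0,10,0,0,0,0,0,0,10,0,0,0,0,0,0,10,0,0,0,0,0,0]}}

```text
t: 9.65
eef_pos: [0.6206, -0.0092, -0.0148]
eef_rot: [[0.0, -0.045, -0.999], [-0.0, -0.999, 0.045], [-1.0, -0.0, -0.0]]
contact_force: [-0.9, -0.5, 3.4]
gripper_width: 0.252
```

Call:
{"name": "carry_out", "arguments": {"increments": [10,-0.001,0,0.008,0,0,0,10,0,0,0.01,0,0,0,10,0,0,0.01,0,0,0,10,0,0,0.01,0,0,0,10,0,0,0.01,0,0,0,10,0,0,0.01,0,0,0,10,0,0,0.01,0,0,0,10,0,0,0.01,0,0,0,10,0,0,0.005,0,0,0,10,0,0,0,0,0,0]}}

```text
t: 10.65
eef_pos: [0.537, -0.0054, -0.014]
eef_rot: [[0.0, -0.045, -0.999], [-0.0, -0.999, 0.045], [-1.0, 0.0, -0.0]]
contact_force: [-0.4, 0.4, -0.5]
gripper_width: 0.262
```

```bash
python3 - <<'E'
from h import *
W=grab('wrist','w7.png'); to(.622,-.0103,.015,-2.6)
E
```

```text
at [ 0.5375 -0.0055 -0.0139] psi -2.59 shift [-0.0289  0.001  -0.0847] turn 0.0002 w 0.254 F [-0.3 -0.  -1.3] t 10.7
```

View pics/w7.png

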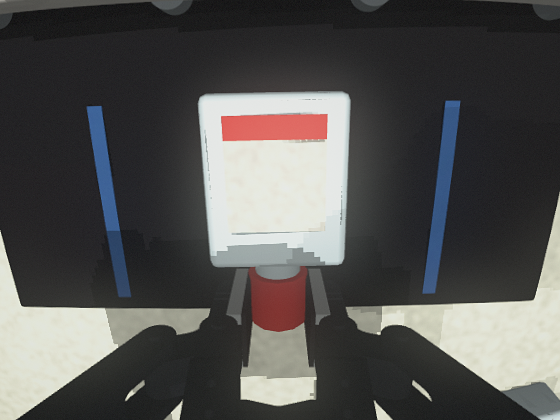

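The flask is out on the apron: cap gripped at (279,300), body at (275,180). I'll now move the grip to the body for carrying.

Call:
{"name": "carry_out", "arguments": {"increments": [50,0,0,0,0,0,0,50,0,0,0,0,0,0,50,0,0,0,0,0,0,50,-0.025,0,0,0,0,0,90,-0.03,0,0,0,0,0,90,0,0,-0.025,0,0,0,90,0,0,-0.024,0,0,0,90,0,0,0,0,0,0,90,0,0,0,0,0,0,90,0,0,0,0,0,0]}}

```text
t: 11.7
eef_pos: [0.5858, -0.0076, 0.0405]
eef_rot: [[-0.001, -0.045, -0.999], [0.0, -0.999, 0.045], [-1.0, -0.0, 0.001]]
contact_force: [-0.2, -0.5, -0.5]
gripper_width: 0.899
```

Call:
{"name": "carry_out", "arguments": {"increments": [90,0.02,0,0,0,0,0,90,0.02,0,0,0,0,0,90,0.013,0,0,0,0,0,90,0,0,0,0,0,0,90,0,0,0,0,0,0]}}

```text
t: 12.2
eef_pos: [0.5863, -0.0077, -0.0117]
eef_rot: [[-0.0, -0.045, -0.999], [0.0, -0.999, 0.045], [-1.0, -0.0, 0.0]]
contact_force: [0.1, 0.2, 0.1]
gripper_width: 0.901
```

Call:
{"name": "carry_out", "arguments": {"increments": [30,0,0,0,0,0,0,30,0,0,0,0,0,0,30,0,0,0,0,0,0,30,0,0,0,0,0,0,30,0,0,0,0,0,0,30,0,0,0,0,0,0]}}

```text
t: 12.8
eef_pos: [0.5876, -0.0078, -0.0104]
eef_rot: [[0.003, -0.045, -0.999], [-0.0, -0.999, 0.045], [-1.0, 0.0, -0.003]]
contact_force: [-0.6, 0.1, 5.2]
gripper_width: 0.567
```

```bash
python3 - <<'E'
from h import *
to(.622,.2678,.03,-2.6)
T=grab('top'); S=grab('scene')
for nm,f in(('top',T),('scene',S)):
  for a,c,b,p in blobs(f,(100,130,40),(125,255,255),1500):
    hull=cv2.convexHull(p.astype(np.int32)); ap=cv2.approxPolyDP(hull,4,True)[:,0]
    print(nm,a,[onz(f,*x,.018)[:2].round(4).tolist() for x in ap])
E
```

```text
at [ 0.5876 -0.0078 -0.0104] psi -2.59 shift [-0.0403 -0.2768 -0.022 ] turn 0.0002 w 0.567 F [-0.6  0.1  5.2] t 12.8
top 2341 [[0.6907, 0.1976], [0.5466, 0.2041], [0.5551, 0.3373], [0.6963, 0.3295]]
top 3803 [[0.2229, 0.563], [0.1939, 0.8052], [0.3253, 0.8148], [0.3499, 0.575]]
scene 3357 [[0.557, 0.34], [0.7041, 0.3355], [0.6942, 0.1959], [0.5451, 0.204]]
```

Body gripped (0.567). The tray centre is ≈ (0.623, 0.268) with yaw ≈ -2.8°, parallel to the scanner. Carrying it over.

Call:
{"name": "carry_out", "arguments": {"increments": [30,-0.008,0,0,0,0,0,30,-0.014,0,0,0,0,0,30,0,-0.0347,-0.00345,0,0,0,30,0,-0.0347,-0.00345,0,0,0,30,0,-0.0347,-0.00345,0,0,0,30,0,-0.0347,-0.00345,0,0,0,30,0,-0.0347,-0.00345,0,0,0,30,0,-0.0347,-0.00345,0,0,0,30,0,-0.0347,-0.00345,0,0,0,30,0,-0.0346,-0.00345,0,0,0]}}

```text
t: 13.9
eef_pos: [0.6267, 0.2698, 0.0107]
eef_rot: [[0.0, -0.045, -0.999], [0.0, -0.999, 0.045], [-1.0, -0.0, -0.0]]
contact_force: [-0.2, -0.2, -0.4]
gripper_width: 0.568
```

Call:
{"name": "carry_out", "arguments": {"increments": [30,0,0,0,0,0,0,30,0,0,0,0,0,0,30,0,0,0,0,0,0]}}

```text
t: 14.2
eef_pos: [0.6266, 0.2675, 0.0102]
eef_rot: [[-0.0, -0.046, -0.999], [-0.001, -0.999, 0.046], [-1.0, 0.001, 0.0]]
contact_force: [-1.1, -0.1, -1.2]
gripper_width: 0.568
```

```bash
python3 - <<'E'
from h import *
W=grab('wrist','w8.png'); to(.627,.268,-.017,-2.8)
for a,c,b,p in blobs(W,(0,120,40),(6,255,255),60): print(a,c,b.tolist(),onz(W,*c,.035).round(4))
E
```

```text
at [0.6267 0.2671 0.0102] psi -2.65 shift [ 0.0272 -0.0009 -0.0003] turn 0.0026 w 0.569 F [-0.2  0.4 -0.9] t 14.2
1496 [280.8 262. ] [233, 252, 90, 20] [0.6346 0.2644 0.035 ]
1488 [278.5 387.1] [254, 367, 51, 39] [0.5629 0.2686 0.035 ]
```

View pics/w8.png

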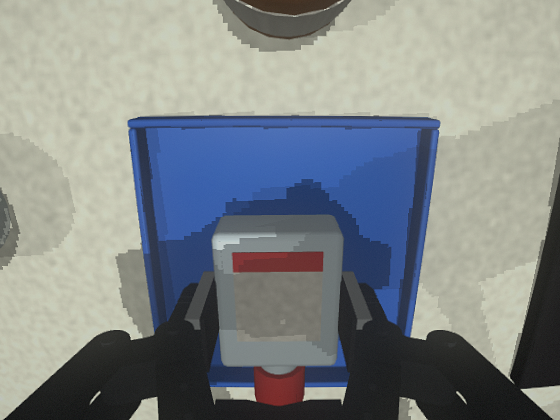

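The red flask hangs over the tray: body at (278,290), cap at (278,387), close to the front wall. I'll check its place with numbers.

```bash
python3 - <<'E'
from h import *
W=grab('wrist')
for z in(.05,.06): print(z,'front top edge',onz(W,278,232,z).round(4),'rear',onz(W,278,365,z).round(4),'L/R',onz(W,216,290,z).round(4),onz(W,342,290,z).round(4))
for z in(.047,.058): print('capend',z,onz(W,278,406,z).round(4))
print('tray inner: far',onz(W,283,128,.018).round(4),'left',onz(W,140,200,.018).round(4),'right',onz(W,428,200,.018).round(4),'front',onz(W,250,384,.018).round(4))
E
```

```text
0.05 front top edge [0.655  0.2645 0.05  ] rear [0.5906 0.2674 0.05  ] L/R [0.6305 0.2912 0.05  ] [0.6281 0.2393 0.05  ]
0.06 front top edge [0.659  0.2643 0.06  ] rear [0.5994 0.267  0.06  ] L/R [0.6363 0.289  0.06  ] [0.6341 0.241  0.06  ]
capend 0.047 [0.5626 0.2687 0.047 ]
capend 0.058 [0.5743 0.2681 0.058 ]
tray inner: far [0.6914 0.2606 0.018 ] left [0.6614 0.3295 0.018 ] right [0.6552 0.1933 0.018 ] front [0.5494 0.2853 0.018 ]
```

Call:
{"name": "carry_out", "arguments": {"increments": [30,0,0,-0.006,0,0,0,30,0.012,0,0,0,0,0,30,0.01,0,0,0,0,0,30,0.005,0,0,0,0,0,30,0.001,0,0,0,0,0,30,0,0,0,0,0,0,30,0,0,0,0,0,0]}}

```text
t: 15.0
eef_pos: [0.6323, 0.2678, -0.0183]
eef_rot: [[-0.001, -0.045, -0.999], [-0.0, -0.999, 0.045], [-1.0, 0.0, 0.0]]
contact_force: [-1.7, -0.9, 1.9]
gripper_width: 0.569
```

Call:
{"name": "carry_out", "arguments": {"increments": [65,0,0,0,0,0,0,80,0,0,0,0,0,0,80,0,0,0,0,0,0,80,-0.02,0,0,0,0,0,80,-0.04,0,0,0,0,0,80,-0.04,0,0,0,0,0,80,-0.04,0,0,0,0,0,80,0,0,0,0,0,0]}}

```text
t: 15.8
eef_pos: [0.6356, 0.2692, 0.1309]
eef_rot: [[0.012, -0.045, -0.999], [0.005, -0.999, 0.045], [-1.0, -0.005, -0.012]]
contact_force: [0.7, -0.1, 1.3]
gripper_width: 0.799
```

```bash
python3 - <<'E'
from h import *
to(.627,.268,-.017,-2.8)
W=grab('wrist','w9.png');T=grab('top')
for a,c,b,p in blobs(W,(0,120,40),(6,255,255),60)+blobs(W,(105,150,40),(125,255,255),900): print(a,c,b.tolist(),onz(W,*c,.017).round(4))
for a,c,b,p in blobs(T,(40,110,50),(85,255,255),12): print('top green',a,c,onz(T,*c,.0125)[:2].round(4),onz(T,*c,.025)[:2].round(4))
E
```

```text
at [0.6356 0.2692 0.1309] psi -2.58 shift [0.1478 0.0023 0.0103] turn 0.0038 w 0.799 F [ 0.7 -0.1  1.3] t 15.8
5587 [304.5 184.6] [210, 138, 152, 145] [0.6441 0.2468 0.017 ]
top green 22 [343.3  86.5] [ 0.963  -0.1663] [ 0.958  -0.1643]
top green 25 [367.6  86.8] [ 0.9622 -0.2396] [ 0.9572 -0.2369]
top green 22 [392.   86.5] [ 0.9632 -0.3132] [ 0.9583 -0.3097]
top green 22 [355.7 104.4] [ 0.9074 -0.2028] [ 0.903  -0.2004]
top green 20 [380.  104.4] [ 0.9075 -0.2757] [ 0.9031 -0.2726]
top green 24 [404.  104.8] [ 0.9064 -0.3477] [ 0.902  -0.3439]
top green 13 [334.5 260.2] [ 0.4428 -0.133 ] [ 0.4428 -0.1313]
top green 43 [338.3 283.7] [ 0.3758 -0.143 ] [ 0.3766 -0.1412]
```

View pics/w9.png

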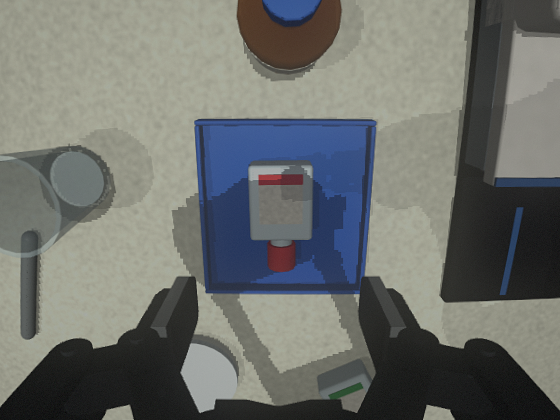

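The red flask lies flat in the tray (body (280,200), cap (282,257)) and clear of its walls. Next is the left green flask, which I'll view from above.

Call:
{"name": "carry_out", "arguments": {"increments": [85,0,0.0139,0.042,0,0,0,85,0,0.0139,0.042,0,0,0,85,0,0.0139,0.042,0,0,0,85,0,0.0139,0.042,0,0,0,85,0,0.0139,0.042,0,0,0,85,0,0,0,-0.129,0,0,85,0,0,0,-0.129,0,0,85,0,0,0,-0.129,0,0,85,0,0,0,-0.129,0,0,85,0,0,0,0,0,0]}}

```text
t: 16.9
eef_pos: [0.4188, 0.2078, 0.1198]
eef_rot: [[-0.003, 0.455, -0.891], [-0.001, -0.891, -0.455], [-1.0, -0.0, 0.003]]
contact_force: [-0.4, -0.3, -0.9]
gripper_width: 0.847
```

```bash
cat >> h.py <<'E'
def flask(f,zb=0.,win=None):
    "green flask in view: cap mid, label mid, body box (bright, unsaturated) on its top plane"
    B=[b for b in blobs(f,(45,90,30),(85,255,255),60)]
    for a,c,b,p in B:
        q=cv2.minAreaRect(p.astype(np.float32)); print('green',a,c,b.tolist(),'z12',onz(f,*c,zb+.018)[:2].round(4),'z25',onz(f,*c,zb+.025)[:2].round(4), 'box z25',[onz(f,*x,zb+.025)[:2].round(4).tolist() for x in cv2.boxPoints(q)])
E
python3 - <<'E'
from h import *
to(.423,.209,.13,27)
W=grab('wrist','w10.png');flask(W)
E
```

```text
at [0.4188 0.2078 0.1198] psi 27.04 shift [-0.0102  0.0008 -0.0043] turn 0.0007 w 0.847 F [-0.4 -0.3 -0.9] t 16.9
green 251 [554.  383.5] [546, 370, 14, 27] z12 [ 0.3724 -0.1341] z25 [ 0.3754 -0.1244] box z25 [[0.3851, -0.103], [0.3907, -0.1166], [0.3649, -0.1428], [0.3593, -0.1283]]
```

View pics/w10.png

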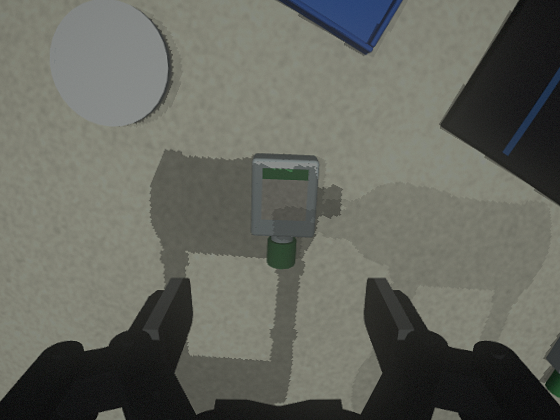

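The flask is right below: label (285,174), body top corners (253,160), (319,160), (317,236), (252,236), and cap (282,253).

```bash
python3 - <<'E'
from h import *
W=grab('wrist');to(.423,.209,.13,27)
q=[onz(W,u,v,.025)[:2] for u,v in((253,160),(319,160),(317,236),(252,236))]
c=onz(W,282,252,.0165)[:2];l=onz(W,285,174,.025)[:2]
print(np.round(q,4).tolist(),'sizes',[np.linalg.norm(q[i]-q[(i+1)%4]).round(4) for i in range(4)])
m=np.mean(q,0);print('mid',m,'cap',c,'label',l)
for a,b in((q[3],q[0]),(q[2],q[1]),(c,m),(c,l)): print(np.degrees(np.arctan2(*(b-a)[::-1])).round(2),np.linalg.norm(b-a).round(4))
E
```

```text
at [0.4191 0.2078 0.1204] psi 26.78 shift [-0.0096  0.0007 -0.004 ] turn -0.0039 w 0.847 F [ 1.5 -0.2  0.4] t 17.0
[[0.4384, 0.2373], [0.4603, 0.1942], [0.4069, 0.1665], [0.3839, 0.212]] sizes [np.float64(0.0483), np.float64(0.0601), np.float64(0.051), np.float64(0.0601)]
mid [0.42238241 0.20247497] cap [0.37880988 0.18285585] label [0.43967322 0.2115757 ]
24.91 0.0601
27.39 0.0601
24.24 0.0478
25.26 0.0673
```

Body centre ≈ (0.4225, 0.2026), yaw ≈ 25.5°, and the sizes match 62×50. Gripping.

Call:
{"name": "carry_out", "arguments": {"increments": [85,0.03,0.006,-0.001,0.023,0,0,85,0.045,0,0,0,0,0,85,0.037,0,0,0,0,0,85,0.02,0,0,0,0,0,85,0.01,0,0,0,0,0,85,0,0,0,0,0,0,85,0,0,0,0,0,0]}}

```text
t: 17.7
eef_pos: [0.424, 0.2035, -0.019]
eef_rot: [[0.001, 0.432, -0.902], [0.001, -0.902, -0.432], [-1.0, 0.0, -0.001]]
contact_force: [-0.5, 0.0, 0.2]
gripper_width: 0.849
```

Call:
{"name": "carry_out", "arguments": {"increments": [30,0,0,0,0,0,0,30,0,0,0,0,0,0,30,0,0,0,0,0,0,30,0,0,0,0,0,0,30,0,0,0,0,0,0]}}

```text
t: 18.2
eef_pos: [0.4247, 0.2038, -0.018]
eef_rot: [[0.004, 0.433, -0.901], [0.001, -0.901, -0.433], [-1.0, 0.0, -0.004]]
contact_force: [-0.7, -0.9, 6.5]
gripper_width: 0.565
```

Call:
{"name": "carry_out", "arguments": {"increments": [30,-0.015,0,0,0,0,0,30,-0.017,0,0,0,0,0,30,0,0.0337,-0.0156,0,0,0,30,0,0.0337,-0.0156,0,0,0,30,0,0.0337,-0.0156,0,0,0,30,0,0.0337,-0.0156,0,0,0,30,0,0.0337,-0.0156,0,0,0,30,0,0.0337,-0.0156,0,0,0,30,0,0,0,0.123,0,0,30,0,0,0,0.123,0,0]}}

```text
t: 19.2
eef_pos: [0.5959, 0.0603, 0.0123]
eef_rot: [[-0.0, 0.194, -0.981], [0.0, -0.981, -0.194], [-1.0, -0.0, 0.0]]
contact_force: [-0.1, 0.2, -0.7]
gripper_width: 0.563
```

Call:
{"name": "carry_out", "arguments": {"increments": [30,0,0,0,0.123,0,0,30,0,0,0,0.123,0,0,30,0,0,0,0,0,0,30,0,0,0,0,0,0,30,0,0,0,0,0,0]}}

```text
t: 19.7
eef_pos: [0.5952, 0.0615, 0.0122]
eef_rot: [[0.0, -0.042, -0.999], [-0.0, -0.999, 0.042], [-1.0, 0.0, -0.0]]
contact_force: [-0.2, 0.5, -0.4]
gripper_width: 0.567
```

```bash
python3 - <<'E'
from h import *
W=grab('wrist','w11.png');to(.597,.062,-.0105,-2.6);flask(W,.03)
for a,c,b,p in blobs(W,(100,130,40),(125,255,255),60): print('blue',a,c,b.tolist(),onz(W,*c,.012)[:2].round(4))
E
```

```text
at [0.5952 0.0615 0.0121] psi -2.42 shift [ 0.0226 -0.0006 -0.0018] turn 0.0031 w 0.564 F [-0.4  0.4 -1. ] t 19.8
green 1563 [278.  260.5] [235, 251, 87, 19] z12 [0.6094 0.0595] z25 [0.6128 0.0594] box z25 [[0.6175, 0.0758], [0.6161, 0.0426], [0.6084, 0.0426], [0.6097, 0.0765]]
green 1350 [276.6 387.9] [254, 368, 47, 38] z12 [0.5417 0.0629] z25 [0.5486 0.0626] box z25 [[0.5599, 0.0724], [0.5597, 0.052], [0.5379, 0.052], [0.5381, 0.0734]]
blue 7900 [ 16.3 238.8] [0, 75, 57, 273] [0.609  0.1991]
blue 1388 [527.6 279.6] [506, 214, 43, 135] [ 0.5732 -0.0774]
blue 1286 [406.4 271. ] [395, 216, 24, 119] [ 0.5826 -0.0075]
```

Flask aligned over lane 2. I'll lower and release it, then move back to the cap.

Call:
{"name": "carry_out", "arguments": {"increments": [30,0.012,0,0,0.003,0,0,30,0.007,0,0,0,0,0,30,0.003,0,0,0,0,0,30,0,0,0,0,0,0,30,0,0,0,0,0,0,75,0,0,0,0,0,0,75,0,0,0,0,0,0,75,0,0,0,0,0,0,75,-0.02,0,0,0,0,0,75,-0.03,0,0,0,0,0]}}

```text
t: 20.75
eef_pos: [0.593, 0.0613, 0.0366]
eef_rot: [[-0.007, -0.047, -0.999], [-0.0, -0.999, 0.047], [-1.0, 0.001, 0.007]]
contact_force: [1.1, -0.4, -0.1]
gripper_width: 0.752
```

Call:
{"name": "carry_out", "arguments": {"increments": [50,0,0,0.025,0,0,0,50,0,0,0.025,0,0,0,50,0,0,0,0,0,0,50,0,0,0,0,0,0,50,0,0,0,0,0,0]}}

```text
t: 21.25
eef_pos: [0.5457, 0.0637, 0.0396]
eef_rot: [[-0.0, -0.047, -0.999], [-0.0, -0.999, 0.047], [-1.0, 0.0, 0.0]]
contact_force: [0.5, -0.6, -0.5]
gripper_width: 0.498
```

```bash
python3 - <<'E'
from h import *
W=grab('wrist','w12.png');flask(W,.012)
to(.547,.062,-.014,-2.6)
E
```

```text
green 1237 [277.1 118. ] [241, 110, 73, 17] z12 [0.6136 0.0596] z25 [0.6141 0.0596] box z25 [[0.6185, 0.0761], [0.617, 0.0428], [0.6097, 0.043], [0.6112, 0.0766]]
green 997 [277.3 252.8] [258, 233, 39, 37] z12 [0.5424 0.0629] z25 [0.5456 0.0627] box z25 [[0.5572, 0.072], [0.5563, 0.0526], [0.5357, 0.0532], [0.5367, 0.0734]]
green 80 [554.7 374.2] [550, 369, 10, 11] z12 [ 0.4427 -0.1183] z25 [ 0.4498 -0.1116] box z25 [[0.4526, -0.1062], [0.4538, -0.1136], [0.4469, -0.1169], [0.4457, -0.1094]]
at [0.5458 0.0637 0.0396] psi -2.71 shift [ 0.0536  0.0017 -0.0013] turn -0.0019 w 0.502 F [ 0.9 -0.1 -1.1] t 21.3
```

Call:
{"name": "carry_out", "arguments": {"increments": [50,0.02,0.0007,0.002,0,0,0,50,0.02,0,0,0,0,0,50,0.0135,0,0,0,0,0,50,0,0,0,0,0,0,50,0,0,0,0,0,0,10,0,0,0,0,0,0,10,0,0,0,0,0,0,10,0,0,0,0,0,0,10,0,0,0,0,0,0]}}

```text
t: 22.2
eef_pos: [0.5441, 0.0633, -0.0123]
eef_rot: [[0.002, -0.047, -0.999], [0.0, -0.999, 0.047], [-1.0, -0.0, -0.002]]
contact_force: [-0.2, 0.0, 5.8]
gripper_width: 0.256
```

```bash
python3 - <<'E'
from h import *
W=grab('wrist','w13.png');flask(W,.012)
to(.6217,.0605,-.014,-2.6)
E
```

```text
green 2498 [275.9 125.4] [224, 113, 105, 26] z12 [0.6131 0.0594] z25 [0.6138 0.0593] box z25 [[0.6183, 0.0762], [0.6171, 0.0421], [0.6092, 0.0421], [0.6105, 0.0768]]
green 2284 [278.1 300.1] [252, 274, 53, 52] z12 [0.5434 0.0619] z25 [0.5477 0.0617] box z25 [[0.5595, 0.0709], [0.5586, 0.0514], [0.5358, 0.0519], [0.5367, 0.0726]]
at [ 0.5441  0.0633 -0.0122] psi -2.70 shift [ 0.0019 -0.0009 -0.0776] turn -0.0018 w 0.252 F [-0.1  0.5  5.2] t 22.2
```

Call:
{"name": "carry_out", "arguments": {"increments": [10,-0.0015,-0.0015,-0.006,0,0,0,10,0,0,-0.01,0,0,0,10,0,0,-0.01,0,0,0,10,0,0,-0.01,0,0,0,10,0,0,-0.01,0,0,0,10,0,0,-0.01,0,0,0,10,0,0,-0.01,0,0,0,10,0,0,-0.006,0,0,0,10,0,0,0,0,0,0]}}

```text
t: 23.15
eef_pos: [0.6168, 0.0612, -0.0121]
eef_rot: [[0.002, -0.047, -0.999], [-0.0, -0.999, 0.047], [-1.0, -0.0, -0.002]]
contact_force: [1.2, -0.9, 2.7]
gripper_width: 0.254
```

Call:
{"name": "carry_out", "arguments": {"increments": [10,0,0,-0.003,0,0,0,10,0,0,-0.003,0,0,0,10,0,0,0,0,0,0]}}

```text
t: 23.45
eef_pos: [0.6214, 0.061, -0.012]
eef_rot: [[0.0, -0.047, -0.999], [0.0, -0.999, 0.047], [-1.0, -0.0, -0.0]]
contact_force: [-0.8, 0.4, 3.9]
gripper_width: 0.254
```

Not yet at the stop (expected TCP x ≈ 0.625). Continuing in 2 mm steps.

Call:
{"name": "carry_out", "arguments": {"increments": [10,0,0,-0.002,0,0,0,10,0,0,-0.002,0,0,0,10,0,0,0,0,0,0,10,0,0,0,0,0,0]}}

```text
t: 23.85
eef_pos: [0.6223, 0.061, -0.0121]
eef_rot: [[-0.006, -0.047, -0.999], [-0.0, -0.999, 0.047], [-1.0, 0.0, 0.006]]
contact_force: [-13.9, 0.6, 10.6]
gripper_width: 0.255
```

Call:
{"name": "carry_out", "arguments": {"increments": [10,0,0,-0.002,0,0,0,10,0,0,-0.001,0,0,0,10,0,0,0,0,0,0,10,0,0,0,0,0,0]}}

```text
t: 24.25
eef_pos: [0.6222, 0.0609, -0.0121]
eef_rot: [[-0.013, -0.047, -0.999], [-0.0, -0.999, 0.047], [-1.0, 0.001, 0.013]]
contact_force: [-25.0, -0.1, 17.4]
gripper_width: 0.253
```

Firm contact (25 N) at TCP x = 0.6222: home. I'll relax the push, release and rise.

Call:
{"name": "carry_out", "arguments": {"increments": [10,0,0,0.003,0,0,0,10,0,0,0.001,0,0,0,10,0,0,0,0,0,0,50,0,0,0,0,0,0,50,0,0,0,0,0,0,50,0,0,0,0,0,0,50,-0.02,0,0,0,0,0,50,-0.04,0,0.02,0,0,0,50,-0.04,0,0.03,0,0,0,50,-0.04,0,0.03,0,0,0]}}

```text
t: 25.25
eef_pos: [0.5433, 0.0646, 0.1286]
eef_rot: [[-0.001, -0.047, -0.999], [-0.0, -0.999, 0.047], [-1.0, 0.0, 0.001]]
contact_force: [0.9, -0.3, 0.3]
gripper_width: 0.504
```

```bash
python3 - <<'E'
from h import *
W=grab('wrist','w14.png');to(.42,-.137,.12,8);
B=blobs(W,(100,130,40),(125,255,255),100)
for a,c,b,p in B: print('blue',a,c,b.tolist(),onz(W,*c,.012)[:2].round(4))
flask(W,.012)
T=grab('top')
for a,c,b,p in blobs(T,(40,110,50),(85,255,255),12):
    P=onz(T,*c,.0125)[:2]
    if P[0]<.75: print('top green',a,c,P.round(4))
E
```

```text
at [0.5431 0.0652 0.1381] psi -2.67 shift [0.0168 0.2078 0.1137] turn -0.1863 w 0.500 F [4.4 0.4 6.4] t 25.3
blue 15068 [ 64.2 107.4] [0, 9, 114, 195] [0.6212 0.2268]
blue 267 [223.9  51. ] [185, 49, 81, 5] [0.6534 0.0977]
blue 255 [518.3  52.1] [472, 49, 88, 7] [ 0.6468 -0.1243]
blue 694 [366.2 144.6] [361, 102, 12, 92] [ 0.5798 -0.0078]
blue 594 [454.3 141.2] [447, 102, 16, 86] [ 0.58   -0.0787]
blue 567 [276.  146.8] [272, 112, 9, 78] [0.5811 0.063 ]
green 1063 [278.   94.1] [262, 76, 33, 36] z12 [0.621  0.0596] z25 [0.6211 0.0596] box z25 [[0.6335, 0.0699], [0.6325, 0.0481], [0.6092, 0.049], [0.6103, 0.0712]]
green 263 [500.2 358.3] [488, 349, 24, 17] z12 [ 0.3775 -0.1398] z25 [ 0.3839 -0.1347] box z25 [[0.3898, -0.1207], [0.3936, -0.1434], [0.3768, -0.15], [0.3729, -0.1268]]
top green 12 [334.2 260.3] [ 0.4425 -0.1321]
top green 46 [338.2 283.9] [ 0.3753 -0.1427]
```

Lane 2's cap is at (0.621, 0.060) and the push met a hard stop. Now to the right green flask.

Call:
{"name": "carry_out", "arguments": {"increments": [85,0,0.0343,0.0189,0,0,0,85,0,0.0343,0.0189,0,0,0,85,0,0.0343,0.0189,0,0,0,85,0,0.0343,0.0189,0,0,0,85,0,0.0343,0.0189,0,0,0,85,0,0.0343,0.0189,0,0,0,85,0,0,0,-0.102,0,0,85,0,0,0,-0.102,0,0,85,0,0,0,0,0,0,85,0,0,0,0,0,0]}}

```text
t: 26.35
eef_pos: [0.4214, -0.1356, 0.1276]
eef_rot: [[-0.0, 0.154, -0.988], [0.0, -0.988, -0.154], [-1.0, -0.0, 0.0]]
contact_force: [-0.3, -0.8, 0.5]
gripper_width: 0.85
```

```bash
python3 - <<'E'
from h import *
W=grab('wrist','w15.png');flask(W)
g=cv2.cvtColor(W['frame'],cv2.COLOR_RGB2HSV)
to(.4227,-.135,-.0185,9)
# body outline: bluish-grey/white vs sandy bench, near label
L=max(blobs(W,(45,90,30),(85,255,255),100),key=lambda b:-b[1][1])[1]
u,v=int(L[0]),int(L[1]); lab=cv2.cvtColor(W['frame'],cv2.COLOR_RGB2LAB)[...,2].astype(int)
for vv in range(v-24,v+80,8): print(vv,lab[vv,u-60:u+61:5])
E
```

```text
green 275 [287.9 173.2] [266, 169, 37, 10] z12 [ 0.4406 -0.1416] z25 [ 0.4422 -0.1412] box z25 [[0.4428, -0.1242], [0.447, -0.1512], [0.4401, -0.1524], [0.4359, -0.1252]]
at [ 0.4214 -0.1354  0.1277] psi 8.87 shift [ 0.1462 -0.0002 -0.0013] turn -0.0023 w 0.846 F [ 0.7 -0.3 -0.1] t 26.4
149 [135 135 135 135 136 135 135 135 134 135 135 135 135 135 135 135 134 135
 135 134 135 134 135 135 135]
157 [135 135 135 135 135 128 129 128 128 129 129 128 129 129 129 129 129 134
 135 135 134 135 135 135 135]
165 [133 133 133 132 133 129 129 129 128 129 129 129 129 130 129 129 129 129
 134 135 135 135 135 135 134]
173 [134 133 133 133 132 128 129 138 138 144 145 144 143 144 144 143 129 128
 134 134 135 134 135 134 135]
181 [133 133 132 133 134 128 128 133 131 133 132 132 132 134 134 133 128 128
 135 134 134 134 134 134 134]
189 [133 133 133 133 134 128 127 132 132 132 132 132 132 131 134 133 128 128
 134 134 134 134 133 134 134]
197 [133 132 134 133 132 128 128 132 132 133 132 131 132 131 132 132 128 129
 133 132 132 132 133 134 134]
205 [133 133 133 133 134 128 128 133 132 132 133 132 132 131 131 132 128 129
 133 133 132 132 132 134 134]
213 [134 133 133 133 134 128 127 132 133 132 133 132 133 132 132 133 128 129
 132 134 133 132 132 135 134]
221 [132 134 133 133 133 127 128 128 127 127 128 128 128 128 127 127 128 129
 133 133 134 133 133 135 135]
229 [134 133 134 133 133 128 127 128 127 128 128 128 128 127 128 128 128 129
 133 133 135 134 135 135 135]
237 [132 133 133 133 132 133 133 132 133 130 127 127 128 129 132 134 133 133
 133 134 134 135 134 135 135]
245 [133 133 133 133 133 133 133 132 133 136 139 138 138 136 133 133 133 133
 133 135 134 135 135 135 135]
```

```bash
python3 - <<'E'
from h import *
W=grab('wrist');p=r.sense()['eef_pos']
b=cv2.cvtColor(W['frame'],cv2.COLOR_RGB2LAB)[...,2].astype(int)
L=[];Rr=[]
for v in range(170,232,4):
    c=np.nonzero(b[v,235:335]<131)[0]+235; L.append(onz(W,c.min(),v,.025)[:2]);Rr.append(onz(W,c.max()+1,v,.025)[:2])
    if v%12==2: print(v,c.min(),c.max())
M=(np.median(L,0)+np.median(Rr,0))/2
for e in(L,Rr):
    vx,vy,*_=cv2.fitLine(np.float32(e),cv2.DIST_HUBER,0,.01,.01).ravel(); print('edge yaw',np.degrees(np.arctan2(vy*np.sign(vx),abs(vx))).round(2))
print('width',np.linalg.norm(np.median(L,0)-np.median(Rr,0)),'mid',M)
col=b[:,284]; print('top/bottom',[v for v in range(145,170) if col[v]<131][:1],'front',onz(W,284,161,.025)[:2],'rear',onz(W,284,235,.025)[:2])
lab=cv2.cvtColor(W['frame'],cv2.COLOR_RGB2LAB)
m=(lab[...,1].astype(int)<118);m[:195]=0;m[290:]=0;m[:,:230]=0;m[:,340:]=0
ys,xs=np.nonzero(m);print('cap',len(xs),xs.min(),xs.max(),ys.min(),ys.max(),onz(W,xs.mean(),ys.mean(),.0165)[:2])
E
```

```text
170 248 312
182 249 312
194 250 312
206 250 312
218 251 312
230 252 312
edge yaw 11.04
edge yaw 10.64
width 0.049094493807550744 mid [ 0.42040656 -0.13959192]
top/bottom [155] front [ 0.45098748 -0.13660056] rear [ 0.39170759 -0.1462219 ]
cap 550 269 295 241 266 [ 0.37149672 -0.14747544]
```

Right flask: centre ≈ (0.421, -0.1395), yaw ≈ 10.2°, width 49 mm measured. Gripping.

Call:
{"name": "carry_out", "arguments": {"increments": [85,0.034,0.004,0.001,-0.023,0,0,85,0.045,0,0,0,0,0,85,0.037,0,0,0,0,0,85,0.02,0,0,0,0,0,85,0.01,0,0,0,0,0,85,0,0,0,0,0,0,85,0,0,0,0,0,0]}}

```text
t: 27.15
eef_pos: [0.4218, -0.1399, -0.0168]
eef_rot: [[0.002, 0.179, -0.984], [-0.001, -0.984, -0.179], [-1.0, 0.001, -0.002]]
contact_force: [1.3, 0.4, 0.1]
gripper_width: 0.853
```

Call:
{"name": "carry_out", "arguments": {"increments": [30,0,0,0,0,0,0,30,0,0,0,0,0,0,30,0,0,0,0,0,0,30,0,0,0,0,0,0,30,0,0,0,0,0,0]}}

```text
t: 27.65
eef_pos: [0.4224, -0.1403, -0.016]
eef_rot: [[0.004, 0.179, -0.984], [-0.001, -0.984, -0.179], [-1.0, 0.002, -0.003]]
contact_force: [-0.3, 0.2, 6.4]
gripper_width: 0.561
```

Call:
{"name": "carry_out", "arguments": {"increments": [30,-0.015,0,0,0,0,0,30,-0.017,0,0,0,0,0,30,0,-0.0062,-0.0352,0,0,0,30,0,-0.0062,-0.0352,0,0,0,30,0,-0.0062,-0.0352,0,0,0,30,0,-0.0062,-0.0352,0,0,0,30,0,-0.0062,-0.0352,0,0,0,30,0,0,0,0.113,0,0,30,0,0,0,0.112,0,0,30,0,0,0,0,0,0]}}

```text
t: 28.65
eef_pos: [0.5889, -0.0775, 0.0145]
eef_rot: [[-0.0, -0.046, -0.999], [0.0, -0.999, 0.046], [-1.0, -0.0, 0.0]]
contact_force: [-0.3, 0.1, -1.2]
gripper_width: 0.562
```

Call:
{"name": "carry_out", "arguments": {"increments": [30,0,0,0,0,0,0,30,0,0,0,0,0,0]}}

```text
t: 28.85
eef_pos: [0.5886, -0.0778, 0.0144]
eef_rot: [[0.001, -0.043, -0.999], [-0.0, -0.999, 0.043], [-1.0, 0.0, -0.001]]
contact_force: [-0.5, -0.2, 0.5]
gripper_width: 0.562
```

```bash
python3 - <<'E'
from h import *
W=grab('wrist','w16.png');to(.590,-.0785,-.0105,-2.6);flask(W,.03)
for a,c,b,p in blobs(W,(100,130,40),(125,255,255),60): print('blue',a,c,b.tolist(),onz(W,*c,.012)[:2].round(4))
E
```

```text
at [ 0.5885 -0.0779  0.0144] psi -2.51 shift [ 0.0249  0.0006 -0.0015] turn 0.0016 w 0.562 F [-0.2 -0.2 -0.2] t 28.9
green 921 [  9.2 207.1] [0, 179, 23, 54] z12 [0.6299 0.0312] z25 [0.6319 0.0255] box z25 [[0.6434, 0.0263], [0.6428, 0.0169], [0.6212, 0.0229], [0.6215, 0.0328]]
green 1558 [277.8 254.5] [235, 246, 87, 19] z12 [ 0.6044 -0.0798] z25 [ 0.6076 -0.08  ] box z25 [[0.6042, -0.0628], [0.612, -0.0634], [0.6105, -0.097], [0.6027, -0.097]]
green 1477 [277.7 383.6] [255, 361, 47, 44] z12 [ 0.5356 -0.0769] z25 [ 0.5423 -0.0772] box z25 [[0.554, -0.0668], [0.5549, -0.0881], [0.5303, -0.089], [0.5291, -0.0665]]
blue 2713 [ 79.3 166.9] [0, 158, 186, 20] [0.6385 0.0169]
blue 1322 [143.8 270.9] [130, 213, 28, 123] [ 0.5806 -0.0067]
blue 1198 [ 26.8 286.6] [7, 228, 42, 120] [0.5724 0.0637]
```

Call:
{"name": "carry_out", "arguments": {"increments": [30,0.01,-0.001,0,0,0,0,30,0.007,0,0,0,0,0,30,0.003,0,0,0,0,0,30,0,0,0,0,0,0,30,0,0,0,0,0,0,75,0,0,0,0,0,0,75,0,0,0,0,0,0,75,0,0,0,0,0,0,75,-0.02,0,0,0,0,0,75,-0.03,0,0,0,0,0]}}

```text
t: 29.9
eef_pos: [0.5866, -0.0763, 0.0409]
eef_rot: [[-0.006, -0.045, -0.999], [0.001, -0.999, 0.045], [-1.0, -0.001, 0.006]]
contact_force: [0.2, 0.1, -0.7]
gripper_width: 0.75
```

Call:
{"name": "carry_out", "arguments": {"increments": [50,0,0,0.025,0,0,0,50,0,0,0.025,0,0,0,50,0,0,0,0,0,0,50,0,0,0,0,0,0,50,0,0,0,0,0,0]}}

```text
t: 30.4
eef_pos: [0.5392, -0.0745, 0.0437]
eef_rot: [[0.0, -0.045, -0.999], [0.0, -0.999, 0.045], [-1.0, -0.0, -0.0]]
contact_force: [0.2, -0.7, 1.0]
gripper_width: 0.499
```

```bash
python3 - <<'E'
from h import *
W=grab('wrist','w17.png');flask(W,.012)
to(.539,-.0775,-.014,-2.6)
E
```

```text
green 1706 [18.6 99.9] [0, 77, 41, 47] z12 [0.6238 0.0526] z25 [0.6237 0.0477] box z25 [[0.6349, 0.0567], [0.6339, 0.035], [0.6127, 0.0383], [0.6134, 0.0606]]
green 1206 [278. 116.] [243, 108, 71, 17] z12 [ 0.6077 -0.0789] z25 [ 0.6082 -0.0789] box z25 [[0.6126, -0.0626], [0.6112, -0.0956], [0.6037, -0.0955], [0.6052, -0.0621]]
green 816 [276.8 249.9] [258, 231, 36, 34] z12 [ 0.5357 -0.0751] z25 [ 0.5389 -0.0752] box z25 [[0.5501, -0.0659], [0.5493, -0.0842], [0.5302, -0.0836], [0.531, -0.0647]]
at [ 0.5392 -0.0745  0.0437] psi -2.59 shift [0.0577 0.003  0.0001] turn 0.0002 w 0.496 F [0.3 0.1 0.3] t 30.4
```

Call:
{"name": "carry_out", "arguments": {"increments": [50,0.02,0.0003,0.0025,0,0,0,50,0.02,0,0,0,0,0,50,0.0155,0,0,0,0,0,50,0,0,0,0,0,0,50,0,0,0,0,0,0,10,0,0,0,0,0,0,10,0,0,0,0,0,0,10,0,0,0,0,0,0,10,0,0,0,0,0,0]}}

```text
t: 31.35
eef_pos: [0.537, -0.0748, -0.0102]
eef_rot: [[0.002, -0.045, -0.999], [-0.0, -0.999, 0.045], [-1.0, 0.0, -0.002]]
contact_force: [-0.3, 0.1, 4.3]
gripper_width: 0.25
```

Call:
{"name": "carry_out", "arguments": {"increments": [10,-0.001,0,-0.006,0,0,0,10,0,0,-0.01,0,0,0,10,0,0,-0.01,0,0,0,10,0,0,-0.01,0,0,0,10,0,0,-0.01,0,0,0,10,0,0,-0.01,0,0,0,10,0,0,-0.01,0,0,0,10,0,0,-0.006,0,0,0,10,0,0,0,0,0,0]}}

```text
t: 32.25
eef_pos: [0.6099, -0.078, -0.0102]
eef_rot: [[0.002, -0.045, -0.999], [-0.0, -0.999, 0.045], [-1.0, 0.0, -0.002]]
contact_force: [0.7, -1.3, 3.9]
gripper_width: 0.248
```

Call:
{"name": "carry_out", "arguments": {"increments": [10,0,0,-0.003,0,0,0,10,0,0,-0.002,0,0,0,10,0,0,0,0,0,0,10,0,0,0,0,0,0]}}

```text
t: 32.65
eef_pos: [0.6136, -0.0782, -0.0102]
eef_rot: [[0.0, -0.045, -0.999], [-0.0, -0.999, 0.045], [-1.0, 0.0, -0.0]]
contact_force: [-2.0, 0.4, 6.2]
gripper_width: 0.248
```

Call:
{"name": "carry_out", "arguments": {"increments": [10,0,0,-0.003,0,0,0,10,0,0,-0.001,0,0,0,10,0,0,0,0,0,0,10,0,0,0,0,0,0]}}

```text
t: 33.05
eef_pos: [0.6168, -0.0784, -0.0102]
eef_rot: [[-0.001, -0.045, -0.999], [-0.0, -0.999, 0.045], [-1.0, 0.0, 0.001]]
contact_force: [-4.5, 0.7, 7.4]
gripper_width: 0.252
```

Call:
{"name": "carry_out", "arguments": {"increments": [10,0,0,-0.002,0,0,0,10,0,0,-0.001,0,0,0,10,0,0,0,0,0,0,10,0,0,0,0,0,0]}}

```text
t: 33.45
eef_pos: [0.6167, -0.0784, -0.0102]
eef_rot: [[-0.008, -0.045, -0.999], [0.0, -0.999, 0.045], [-1.0, 0.0, 0.008]]
contact_force: [-18.2, 0.7, 14.2]
gripper_width: 0.254
```

Hard stop at TCP x = 0.6167. Against lane 2's 0.6222, that matches the scanner's yaw. I'll relax, release and rise, then look.

Call:
{"name": "carry_out", "arguments": {"increments": [10,0,0,0.002,0,0,0,10,0,0,0.001,0,0,0,10,0,0,0,0,0,0,50,0,0,0,0,0,0,50,0,0,0,0,0,0,50,0,0,0,0,0,0,50,-0.02,0,0,0,0,0,50,-0.04,0,0.02,0,0,0,50,-0.04,0,0.02,0,0,0,50,-0.045,0,0,0,0,0]}}

```text
t: 34.45
eef_pos: [0.5748, -0.0762, 0.1343]
eef_rot: [[-0.003, -0.045, -0.999], [0.001, -0.999, 0.045], [-1.0, -0.0, 0.004]]
contact_force: [1.6, -0.3, 0.3]
gripper_width: 0.5
```

Call:
{"name": "carry_out", "arguments": {"increments": [50,-0.03,-0.02,0,0,0,0,20,0,-0.04,0,0,0,0,0,0,0,0,0,0,0,0,0,0,0,0,0,0,0,0,0,0,0,0,0,0,0,0,0,0,0,0]}}

```text
t: 35.05
eef_pos: [0.5795, -0.0174, 0.1634]
eef_rot: [[-0.002, -0.046, -0.999], [-0.0, -0.999, 0.046], [-1.0, 0.0, 0.002]]
contact_force: [0.8, 0.3, -0.1]
gripper_width: 0.003
```

```bash
python3 - <<'E'
from h import *
W=grab('wrist','w18.png');flask(W,.012);to(.47,-.35,.2,-2.6)
for nm in('top','scene'):
  f=grab(nm,nm+'9.png')
  for a,c,b,p in blobs(f,(5,190,120),(15,255,255),20):
    print(nm,'orange',a,c,b.tolist(),onz(f,*c,.085)[:2].round(4),onz(f,*c,.092)[:2].round(4))
w=cv2.imread('pics/w18.png'); s=cv2.imread('pics/scene9.png')[100:250,130:330]
cv2.imwrite('pics/j1.png',np.hstack([w[:,:420],cv2.resize(s,None,fx=1.9,fy=2.8)]))
E
```

```text
green 741 [348.9 137.7] [335, 124, 29, 28] z12 [ 0.6197 -0.0792] z25 [ 0.6206 -0.0779] box z25 [[0.6319, -0.0667], [0.6311, -0.0891], [0.6094, -0.0896], [0.6103, -0.0666]]
green 753 [182.3 140.2] [168, 126, 30, 29] z12 [0.624  0.0585] z25 [0.6249 0.0566] box z25 [[0.636, 0.0675], [0.6364, 0.0448], [0.614, 0.0455], [0.6134, 0.0687]]
at [ 0.5796 -0.0174  0.1637] psi -2.66 shift [-0.0362  0.3373  0.0941] turn -0.0010 w 0.001 F [ 0.5 -0.2  0.1] t 35.1
top orange 93 [455.3 176.2] [447, 168, 15, 16] [ 0.6759 -0.4623] [ 0.6746 -0.4594]
top orange 26 [459.6 187.7] [455, 185, 9, 8] [ 0.6435 -0.4728] [ 0.6424 -0.4699]
top orange 64 [417.2 250. ] [413, 246, 9, 9] [ 0.4713 -0.3495] [ 0.4712 -0.3473]
```

View pics/j1.png

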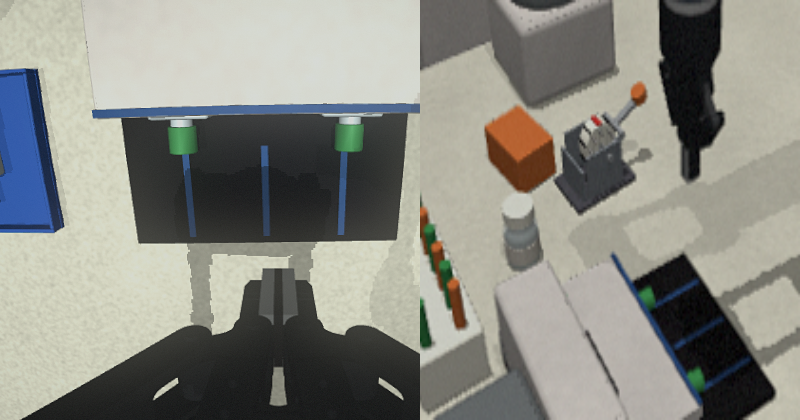

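Left: the green caps sit at lanes 2 and 0 ((183,138), (349,136)) with only a thin body sliver outside the hood, just as the red one was. Right: the tally's knob is at (639,93). Next I triangulate the knob.

```bash
python3 - <<'E'
from h import *
T=grab('top');S=grab('scene')
c=[b for b in blobs(S,(3,140,80),(18,255,255),10)]
c=[b for b in c if abs(b[1][0]-245)<12 and abs(b[1][1]-133)<12]; print(c[0][0],c[0][1])
p1,d1=ray(T,417.2,250);p2,d2=ray(S,*c[0][1])
t=np.linalg.lstsq(np.c_[d1,-d2],p2-p1,rcond=None)[0];a=p1+t[0]*d1;b=p2+t[1]*d2
print('knob',a,b,np.linalg.norm(a-b)); to(*((a+b)/2)[:2],.16,-2.6)
h=T['frame'];cv2.imwrite('pics/tt.png',h)
# dark base outline in top view
m=(h[...,:].max(2)<75).astype(np.uint8); n,l,s,cc=cv2.connectedComponentsWithStats(m)
for i in range(1,n):
    if s[i,4]>150: 
        q=cv2.minAreaRect(np.argwhere(l==i)[:,::-1].astype(np.float32)); P=onz(T,*q[0],.02)[:2]
        if -.5<P[1]<-.2: print(s[i].tolist(),q,P,[onz(T,*x,.01)[:2].round(4).tolist() for x in cv2.boxPoints(q)])
E
```

```text
44 [244.8 133. ]
knob [ 0.47117613 -0.34766905  0.09073163] [ 0.47103586 -0.3475696   0.09069741] 0.0001753173100127603
at [ 0.5798 -0.017   0.1642] psi -2.63 shift [0.0042 0.3352 0.0934] turn -0.0006 w -0.004 F [0.1 0.3 0.8] t 35.3
[331, 115, 74, 9, 269] ((367.30517578125, 120.81207275390625), (73.16764068603516, 7.3402533531188965), 3.3664603233337402) [ 0.85447062 -0.23494949] [[0.8528, -0.127], [0.8753, -0.1285], [0.8624, -0.3473], [0.8399, -0.3453]]
[389, 198, 35, 40, 732] ((406.2623291015625, 217.38525390625), (39.20197677612305, 32.321258544921875), 84.80557250976562) [ 0.56650213 -0.34188251] [[0.6206, -0.2941], [0.6294, -0.3889], [0.5147, -0.3952], [0.5061, -0.3013]]
```

The knob is at (0.471, -0.348), z ≈ 0.091, as expected (92 mm). I'll go above it with the fingers shut, slightly outward for the arc.

Call:
{"name": "carry_out", "arguments": {"increments": [0,0,0.042,0.0122,0,0,0,0,0,0.042,0.0122,0,0,0,0,0,0.042,0.0122,0,0,0,0,0,0.042,0.0122,0,0,0,0,0,0.042,0.0122,0,0,0,0,0,0.042,0.0122,0,0,0,0,0,0.042,0.0122,0,0,0,0,0,0.042,0.0122,0,0,0,0,0,0,0,0,0,0,0,0,0,0,0,0,0]}}

```text
t: 36.3
eef_pos: [0.4666, -0.3486, 0.1641]
eef_rot: [[-0.0, -0.048, -0.999], [0.001, -0.999, 0.048], [-1.0, -0.001, 0.0]]
contact_force: [-0.0, -0.4, 0.1]
gripper_width: -0.004
```

```bash
python3 - <<'E'
from h import *
to(.467,-.348,.066,-2.6)
W=grab('wrist','w20.png')
for a,c,b,p in blobs(W,(3,140,60),(18,255,255),60): print(a,c,b.tolist(),onz(W,*c,.09)[:2].round(4))
E
```

```text
at [ 0.4666 -0.3486  0.1641] psi -2.73 shift [ 0.0981 -0.0005 -0.0004] turn -0.0022 w -0.004 F [-0.  -0.4  0.1] t 36.3
279 [277.4 213.5] [264, 199, 35, 25] [ 0.4637 -0.3494]
```

Call:
{"name": "carry_out", "arguments": {"increments": [0,0.04,0,0,0,0,0,0,0.04,0,0,0,0,0,0,0.014,0,0,0,0,0,0,0,0,0,0,0,0,0,0,0,0,0,0,0,0,0,0,0,0,0]}}

```text
validation failed for argument at $.in...
```

Call:
{"name": "carry_out", "arguments": {"increments": [0,0.005,0,0,0,0,0,0,0.005,0,0,0,0,0,0,0.005,0,0,0,0,0,0,0.005,0,0,0,0,0,0,0.005,0,0,0,0,0,0,0,0,0,0,0,0,0,0,0,0,0,0,0]}}

```text
t: 37.05
eef_pos: [0.4671, -0.3477, 0.1392]
eef_rot: [[-0.0, -0.045, -0.999], [0.0, -0.999, 0.045], [-1.0, -0.0, 0.0]]
contact_force: [0.6, 0.2, -0.3]
gripper_width: 0.003
```

The first call was malformed (wrong count) and was refused. Descending from 0.139.

Call:
{"name": "carry_out", "arguments": {"increments": [0,0.04,0,0,0,0,0,0,0.029,0,0,0,0,0,0,0,0,0,0,0,0,0,0,0,0,0,0,0]}}

```text
t: 37.45
eef_pos: [0.4671, -0.3478, 0.0709]
eef_rot: [[-0.0, -0.045, -0.999], [0.0, -0.999, 0.045], [-1.0, -0.0, 0.0]]
contact_force: [0.1, 0.2, 0.9]
gripper_width: 0.0
```

Call:
{"name": "carry_out", "arguments": {"increments": [0,0.006,0,0,0,0,0,0,0.006,0,0,0,0,0,0,0.006,0,0,0,0,0,0,0.006,0,0,0,0,0,0,0,0,0,0,0,0,0,0,0,0,0,0,0]}}

```text
t: 38.05
eef_pos: [0.4672, -0.3478, 0.0464]
eef_rot: [[0.0, -0.045, -0.999], [0.0, -0.999, 0.045], [-1.0, -0.0, -0.0]]
contact_force: [0.5, -0.4, 1.9]
gripper_width: 0.004
```

Call:
{"name": "carry_out", "arguments": {"increments": [0,0.008,0,0,0,0,0,0,0.008,0,0,0,0,0,0,0.008,0,0,0,0,0,0,0.008,0,0,0,0,0,0,0.006,0,0,0,0,0,0,0,0,0,0,0,0,0,0,0,0,0,0,0]}}

```text
t: 38.75
eef_pos: [0.467, -0.3476, 0.0083]
eef_rot: [[-0.001, -0.045, -0.999], [0.0, -0.999, 0.045], [-1.0, -0.0, 0.001]]
contact_force: [-2.2, 0.1, 3.5]
gripper_width: -0.0
```

Call:
{"name": "carry_out", "arguments": {"increments": [0,0.004,0,0,0,0,0,0,0.003,0,0,0,0,0,0,0,0,0,0,0,0,0,0,0,0,0,0,0]}}

```text
t: 39.15
eef_pos: [0.4674, -0.3477, 0.0015]
eef_rot: [[0.001, -0.045, -0.999], [0.0, -0.999, 0.045], [-1.0, -0.0, -0.001]]
contact_force: [0.8, 1.1, 4.3]
gripper_width: -0.001
```

Call:
{"name": "carry_out", "arguments": {"increments": [0,0.003,0,0,0,0,0,0,0.003,0,0,0,0,0,0,0,0,0,0,0,0,0,0,0,0,0,0,0]}}

```text
t: 39.55
eef_pos: [0.4681, -0.348, -0.0011]
eef_rot: [[0.003, -0.045, -0.999], [-0.001, -0.999, 0.045], [-1.0, 0.001, -0.003]]
contact_force: [-4.2, 5.0, 17.5]
gripper_width: -0.002
```

Call:
{"name": "carry_out", "arguments": {"increments": [0,0.003,0,0,0,0,0,0,0.002,0,0,0,0,0,0,0,0,0,0,0,0,0,0,0,0,0,0,0]}}

```text
t: 39.95
eef_pos: [0.4686, -0.3483, -0.0025]
eef_rot: [[0.004, -0.045, -0.999], [-0.002, -0.999, 0.045], [-1.0, 0.002, -0.004]]
contact_force: [-10.0, 10.7, 34.9]
gripper_width: -0.005
```

Stop reached (force jumped 4 → 35 N at the expected height). Rising clear, then checking the lever and drum.

Call:
{"name": "carry_out", "arguments": {"increments": [0,-0.01,0,0,0,0,0,0,-0.02,0,0,0,0,0,0,-0.03,0,0,0,0,0,0,-0.03,0,0,0,0,0,0,-0.02,0,0,0,0,0,0,0,0,0,0,0,0,0,0,0,0,0,0,0,0,0,0,0,0,0,0]}}

```text
t: 40.75
eef_pos: [0.4662, -0.3471, 0.0978]
eef_rot: [[-0.003, -0.045, -0.999], [0.002, -0.999, 0.045], [-1.0, -0.002, 0.003]]
contact_force: [-0.6, -0.2, -0.6]
gripper_width: 0.001
```

```bash
cat > d.py <<'E'
from h import *
to(.467,-.348,.066,-2.6)
def reds(im): 
    h=cv2.cvtColor(im,cv2.COLOR_BGR2HSV); m=(((h[...,0]<8)|(h[...,0]>172))&(h[...,1]>140)&(h[...,2]>90)).astype(np.uint8)
    n,l,s,c=cv2.connectedComponentsWithStats(m); return [(s[i].tolist(),c[i].round(1).tolist()) for i in range(1,n) if s[i,4]>3]
for nm in('top','scene','wrist'):
    f=grab(nm)
    win=dict(top=(380,450,190,265),scene=(195,260,120,175),wrist=(200,400,0,240))[nm]
    for im,t in((cv2.imread(f'pics/{nm}0.png'),'old'),(cv2.cvtColor(f['frame'],cv2.COLOR_RGB2BGR),'now')):
        print(nm,t,[x for x in reds(im) if win[0]<x[1][0]<win[1] and win[2]<x[1][1]<win[3]])
E
python3 d.py
```

```text
at [ 0.4662 -0.3471  0.0978] psi -2.60 shift [ 0.0318  0.0009 -0.0009] turn 0.0001 w 0.001 F [-0.6 -0.2 -0.6] t 40.8
top old [([410, 217, 8, 3, 16], [413.4, 218.4])]
top now [([410, 224, 8, 3, 16], [413.7, 224.9])]
scene old [([220, 142, 5, 3, 9], [222.2, 142.9])]
scene now [([225, 141, 4, 3, 4], [226.5, 142.0])]
wrist old []
wrist now [([252, 96, 44, 21, 628], [274.0, 105.7])]
```

The drum's red bar moved 6.5 px (≈18 mm, matching 30 mm·sin 0.628): one full stroke counted. Second stroke now.

Call:
{"name": "carry_out", "arguments": {"increments": [0,0.02,0,0,0,0,0,0,0.02,0,0,0,0,0,0,0.015,0,0,0,0,0,0,0.012,0,0,0,0,0,0,0.012,0,0,0,0,0,0,0.01,0,0,0,0,0,0,0.008,0,0,0,0,0,0,0.003,0,0,0,0,0,0,0,0,0,0,0,0]}}

```text
t: 41.8
eef_pos: [0.4677, -0.3478, 0.0007]
eef_rot: [[0.001, -0.045, -0.999], [-0.0, -0.999, 0.045], [-1.0, 0.0, -0.001]]
contact_force: [0.0, 0.4, 3.4]
gripper_width: -0.001
```

Call:
{"name": "carry_out", "arguments": {"increments": [0,0.003,0,0,0,0,0,0,0.003,0,0,0,0,0,0,0,0,0,0,0,0,0,0,0,0,0,0,0]}}

```text
t: 42.2
eef_pos: [0.4683, -0.3481, -0.0012]
eef_rot: [[0.003, -0.045, -0.999], [-0.002, -0.999, 0.045], [-1.0, 0.002, -0.003]]
contact_force: [-4.7, 6.8, 19.9]
gripper_width: -0.003
```

Call:
{"name": "carry_out", "arguments": {"increments": [0,0.003,0,0,0,0,0,0,0,0,0,0,0,0,0,0,0,0,0,0,0]}}

```text
t: 42.5
eef_pos: [0.4686, -0.3483, -0.002]
eef_rot: [[0.004, -0.045, -0.999], [-0.002, -0.999, 0.045], [-1.0, 0.002, -0.004]]
contact_force: [-8.5, 10.1, 29.4]
gripper_width: -0.002
```

Call:
{"name": "carry_out", "arguments": {"increments": [0,-0.01,0,0,0,0,0,0,-0.02,0,0,0,0,0,0,-0.03,0,0,0,0,0,0,-0.03,0,0,0,0,0,0,-0.04,0,0,0,0,0,0,-0.04,0,0,0,0,0,0,-0.02,0,0.03,0,0,0,0,0,0,0.03,0,0,0,0,0,0,0,0,0,0,0,0,0,0,0,0,0]}}

```text
t: 43.5
eef_pos: [0.4069, -0.3452, 0.1812]
eef_rot: [[0.0, -0.046, -0.999], [0.0, -0.999, 0.046], [-1.0, -0.0, -0.0]]
contact_force: [0.8, -0.8, -1.0]
gripper_width: 0.003
```

```bash
python3 d.py; python3 - <<'E'
from h import *
T=grab('top','top99.png');S=grab('scene','scene99.png')
for a,c,b,p in blobs(T,(40,110,50),(85,255,255),8):
    P=onz(T,*c,.0245)[:2]
    if P[0]<.75: print('top green',a,c,P.round(4))
a=cv2.imread('pics/top99.png');cv2.imwrite('pics/j2.png',np.hstack([cv2.resize(a[120:290,140:480],None,fx=1.6,fy=2.4)[:, :544],cv2.resize(cv2.imread('pics/scene99.png')[110:330,120:400],(256,408))]))
E
```

```text
at [ 0.4069 -0.3452  0.1812] psi -2.65 shift [ 1.152e-01  1.000e-04 -6.020e-02] turn -0.0008 w 0.003 F [ 0.8 -0.8 -1. ] t 43.5
top old [([410, 217, 8, 3, 16], [413.4, 218.4])]
top now []
scene old [([220, 142, 5, 3, 9], [222.2, 142.9])]
scene now []
wrist old []
wrist now [([262, 29, 30, 5, 55], [276.7, 31.0])]
top green 63 [266.4 196.4] [0.6267 0.0641]
top green 60 [314.4 198.3] [ 0.6213 -0.0754]
```

View pics/j2.png

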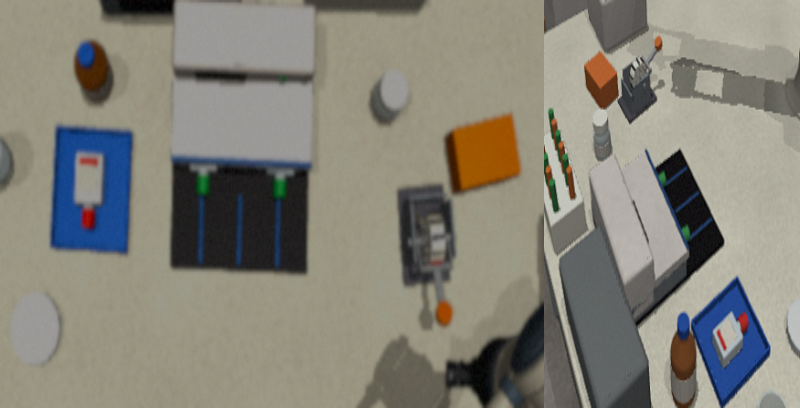

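Final view: red flask flat in the tray, green caps at lanes 2 and 0, lever up, and the red bar turned two steps down the front of the drum. The top-view cap positions (x 0.6267 and 0.6213, mean 0.624) match the red flask's home reading (0.6235). Handing in.

```bash
python3 -c "
from cell import r
print(r.close_job())"
```

```text
the job is handed in; nothing more can be done
None
```

I did the whole job in the order asked and handed it in at about 44 s of robot time; no verdict was given.

- **Red flask:** I drew it out of lane 1 by its cap, then carried it by its body. It lies flat in the blue tray.
- **Green flasks:** There were two, now in lanes 2 and 0 with their caps to the front. I pushed each until it met a hard stop, at 25 N and 18 N. In the last top view their caps average x = 0.624, against 0.6235 for the red flask at home.
- **Tally counter:** I made two strokes to the stop, at 35 N and 29 N, with the lever fully released after each. After the first, the red bar had moved 18 mm, which is one bar. After the second, my colour check no longer found the bar in the top or scene view. I judged its two-step turn from the final picture only. The lever is back up and the arm is clear.

**What disagreed:**
- **Fingertip height:** The fingertips stood about 30 mm higher than the reported tool point. My first two closings therefore missed the red cap, and one pressed on its top with about 15 N. I felt my way down after that, with no visible harm.
- **Lane centring:** The flask in lane 2 measured about 1–2 mm right of its lane centre, and the one in lane 0 looked similar before it went in. Both are within the lane's play.
- **Refused call:** One move call was malformed and refused, with no effect.

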